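# Load the solder reels on the spool rail in order of size

### The job

Put the four solder reels on the rail's spindles in order of size: the biggest on the spindle nearest the soldering-iron stand, then each next smaller one, so that the smallest ends up farthest from the iron. Slide each reel right down so that it sits flat on its seat, and do not disturb the glass lantern.

Things in the scene. Friction and masses are not known exactly. Their poses are not given: they have to be found in the camera images.
- reel_green: The biggest reel of solder wire, loose: bright green plastic end flanges 66 mm across, 4.5 mm thick, wound with silvery wire a few mm narrower; 62 mm tall, about 500 g, standing on one flange. An open bore 20 mm in diameter runs through it along z. Round: it can be grasped across its upper flange from any side. Origin: centre of its underside; z up its axis.
- reel_white: The second biggest reel of solder wire, loose: white plastic end flanges 56 mm across, 4.5 mm thick, wound with silvery wire a few mm narrower; 52 mm tall, about 320 g, standing on one flange. An open bore 20 mm in diameter runs through it along z. Round: it can be grasped across its upper flange from any side. Origin: centre of its underside; z up its axis.
- reel_blue: The third (second smallest) reel of solder wire, loose: blue plastic end flanges 46 mm across, 4.5 mm thick, wound with silvery wire a few mm narrower; 44 mm tall, about 190 g, standing on one flange. An open bore 20 mm in diameter runs through it along z. Round: it can be grasped across its upper flange from any side. Origin: centre of its underside; z up its axis.
- reel_yellow: The smallest reel of solder wire, loose: yellow plastic end flanges 38 mm across, 4.5 mm thick, wound with silvery wire a few mm narrower; 38 mm tall, about 110 g, standing on one flange. An open bore 20 mm in diameter runs through it along z. Round: it can be grasped across its upper flange from any side. Origin: centre of its underside; z up its axis.
- spindle_a: One of four identical fixed spindles in a straight row on an aluminium rail, 74 to 106 mm apart; the letter says nothing about its place in the row. A round black seat 44 mm across with an upright steel pin 8 mm in diameter, pointed. Origin: under the seat's centre, on the rail, 16 mm above the bench; seat face 6 mm, pin tip 58 mm above the origin. y along the rail (40 mm wide, 400 long).
- spindle_b: One of four identical fixed spindles in a straight row on an aluminium rail, 74 to 106 mm apart; the letter says nothing about its place in the row. A round black seat 44 mm across with an upright steel pin 8 mm in diameter, pointed. Origin: under the seat's centre, on the rail, 16 mm above the bench; seat face 6 mm, pin tip 58 mm above the origin. y along the rail (40 mm wide, 400 long).
- spindle_c: One of four identical fixed spindles in a straight row on an aluminium rail, 74 to 106 mm apart; the letter says nothing about its place in the row. A round black seat 44 mm across with an upright steel pin 8 mm in diameter, pointed. Origin: under the seat's centre, on the rail, 16 mm above the bench; seat face 6 mm, pin tip 58 mm above the origin. y along the rail (40 mm wide, 400 long).
- spindle_d: One of four identical fixed spindles in a straight row on an aluminium rail, 74 to 106 mm apart; the letter says nothing about its place in the row. A round black seat 44 mm across with an upright steel pin 8 mm in diameter, pointed. Origin: under the seat's centre, on the rail, 16 mm above the bench; seat face 6 mm, pin tip 58 mm above the origin. y along the rail (40 mm wide, 400 long).
- iron_stand: Soldering-iron stand, fixed on the bench just beyond one end of the rail, in line with it: dark steel base 80 x 70 x 14 mm, coil-spring holder, black-handled iron rising away from the robot to 165 mm. Origin: underside of the base, at its centre, about 130 mm from the nearest spindle. Beyond the other end stands a round grey tin of brass wool (66 mm across, 43 mm high, fixed).
- lantern: Finished six-sided brass and glass lantern, fragile, loose, standing on the bench beyond the rail; 92 mm across at its middle, 95 mm tall, 300 g. Origin: centre of its underside; z up. Not to be moved. (A small amber bottle stands beyond the rail too.)
Mind the look-alikes: they are no part of the job. Several things have the shape of the reel_blue; the one meant has the colours described above.

How it is judged (in metres and radians):
At the end, for the whole second after the job is handed in: Counting from the iron stand, green, white, blue, yellow stand on the first to fourth spindle (under 175, 175-265, 265-355, over 355 mm from the stand's origin), each within 10 mm of a spindle axis, underside less than 27 mm above the bench, within 0.1 rad of upright, at rest (horizontal distance between reel_green and iron_stand below 0.175 m and (horizontal distance between reel_green and spindle_a below 0.01 m or horizontal distance between reel_green and spindle_b below 0.01 m or horizontal distance between reel_green and spindle_c below 0.01 m or horizontal distance between reel_green and spindle_d below 0.01 m) and height (world z) of each of reel_green, reel_white, reel_blue, reel_yellow below 0.027 m and angle between each of reel_green, reel_white, reel_blue, reel_yellow's own z axis and vertical below 0.1 rad and linear speed of each of reel_green, reel_white, reel_blue, reel_yellow below 0.02 m/s and angular speed of each of reel_green, reel_white, reel_blue, reel_yellow below 0.3 rad/s and horizontal distance between reel_white and iron_stand between 0.175 and 0.265 m and (horizontal distance between reel_white and spindle_a below 0.01 m or horizontal distance between reel_white and spindle_b below 0.01 m or horizontal distance between reel_white and spindle_c below 0.01 m or horizontal distance between reel_white and spindle_d below 0.01 m) and horizontal distance between reel_blue and iron_stand between 0.265 and 0.355 m and (horizontal distance between reel_blue and spindle_a below 0.01 m or horizontal distance between reel_blue and spindle_b below 0.01 m or horizontal distance between reel_blue and spindle_c below 0.01 m or horizontal distance between reel_blue and spindle_d below 0.01 m) and horizontal distance between reel_yellow and iron_stand above 0.355 m and (horizontal distance between reel_yellow and spindle_a below 0.01 m or horizontal distance between reel_yellow and spindle_b below 0.01 m or horizontal distance between reel_yellow and spindle_c below 0.01 m or horizontal distance between reel_yellow and spindle_d below 0.01 m)); the robot touches nothing.
It fails at once if the lantern is shifted by more than 20 mm or tipped (distance of lantern from where it was at the start of the episode above 0.02 m or angle between lantern's own z axis and vertical above 0.2 rad).
It also fails if it takes over 90 s, if anything falls off the work surface, if the arm or the gripper's body presses on something with over 40 N, if the wrist force passes 120 N, or if a joint passes its speed limit or range.

### The arm

A 6-joint arm with a two-finger parallel gripper is mounted at the origin on the work surface. World frame = base frame: x ahead of the robot, y to its left, z up, the work surface at z = 0. Lengths are in mm, angles in rad, forces in N, time in s.
With the tool pointing down it reaches from about 325 to 900 mm from the base axis. Payload 3.5 kg.
Tool frame: the origin (TCP) lies where the fingers leave the gripper's body, on its centre line; the fingertips stand 73 mm ahead of it and the grasp point (between the pads) lies 54 mm ahead of it; z points along the fingers, y is the direction in which the jaws open and shut (so a half turn about z gives the same grasp; the last joint's range is limited). The gripper opens to 85 mm and grips with 20 to 120 N. Pads are 22 mm wide; open, the fingers measure 114 mm over their backs; the gripper's body (76 mm by 85 mm) begins 54 mm behind the grasp point. The pads swing forward as they close: fully open they stand 13 mm farther back than shut.
Start: joints at [1.232, 0.276, -0.026, 1.268, 0, 1.467], TCP at [146.02, 607.701, 303.913] pointing down, gripper open.
Joint ranges: [-3.12, 3.12], [-0.85, 1.88], [-1.08, 1.24], [-1.95, 2.15], [-1.57, 1.53], [-3.14, 3.14]. Speed limits (rad/s): [2.57, 2.57, 3.14, 3.14, 3.14, 3.14].

### API

Orientations are given as a 3x3 rotation matrix whose columns are the frame's x, y, z axes.
In Python, from station import bot gives the robot as it stands.
- The arm moves only by the shell command python3 -m crank 'ROWS' [FORCE]. ROWS is JSON, a list of rows, each a list of 3 entries, a list of its own where there are three numbers: the shift along the tool's x, y, z each as a share of 0.5 m, from -1 to 1, then the turn about the tool's z as a share of 180 degrees, from -1 to 1, then the closure, from 0 (fully open) to 1 (shut). A call has 1 to 5 rows; each row is the pose to reach, as a shift and turn from the pose commanded when the call began, along the tool's axes at that moment, turning the shorter way round; what a row does not reach only later rows make up. A row lasts 1/12 s, in which the tool goes at most 41.7 mm and 7.16 degrees, less where a joint would pass 70% of its speed; a pose out of reach is approached as far as the arm can. A call with a number of a shift or a turn outside -1 to 1 is refused whole. A call with a gripper value outside its range is refused whole. The fingers move at their own pace and stop on an object; FORCE is the grip in N (left out, the last holds). Time passes only in rows, so rows that repeat a pose let the fingers close. It gives the time, the measured TCP pose, the force and the opening at its end, in the units of the state.
- bot.sense(): the state, without advancing time (a new reading comes with each control period).
- bot.grab_frame(name): name is "side" or "top" or "wrist"; returns a dict with "image" (420x560x3 uint8, red, green, blue), "z_map" (420x560 float32, mm along the optical axis (not along the pixel's ray), 0 where there is no reading), "K" (3x3 intrinsics, pixels), "extrinsics" (4x4, takes a point from world to camera coordinates). Camera axes: x right, y up, looking along -z (the intrinsics and any distortion apply to the point x, -y, -z); pixel columns grow to the right and rows downward; lengths in mm; the calibration is good to about 2 mm. The wrist camera is an equidistant fisheye: a pixel r from the principal point sees the ray r / f radians off the axis. A picture is of the moment at which its call begins.
- bot.job_done(): hands the job in, once; it reports no verdict.
The state is a dict: "time_s": time; "joint_positions": joint angles; "dq": joint speeds; "joint_torque": joint torques, N m; "tcp_pos": TCP position; "eef_rot": TCP orientation; "contact_force": force on the tool from outside, world axes, zero at the start; "moment": the same for the moment, N m; "grip_width": finger opening in mm.
Only numpy, scipy, OpenCV 4.12 (cv2) and the standard library are available. Lean on these libraries where they do the work, as an engineer would, in place of code of your own. Each camera call takes 0.05 s, during which the arm holds its last target.

## Working session

There is one attempt and no reset: what is moved stays moved. The work goes in short steps, Python scripts to look and compute and a shell command to move; the robot and the scene stay as the last step left them, time stands still between calls to the robot, and variables do not carry over. Pictures are saved under pics/ and viewed, and the job is handed in when it is done.

```bash
ls; mkdir -p pics
python3 - <<'E'
from station import bot
import cv2,numpy as np
s=bot.sense();print(s)
for n in("side","top","wrist"):
    f=bot.grab_frame(n);cv2.imwrite(f"pics/{n}0.png",f["image"][:,:,::-1]);print(n,f["K"],np.round(f["extrinsics"],3).tolist(),[k for k in f])
E
```

```text
pics
{'time_s': 0.0, 'joint_positions': array([ 1.23161445e+00,  2.77148019e-01, -2.78854914e-02,  1.26799372e+00,
       -2.80644491e-06,  1.46739332e+00]), 'dq': array([ 0.00060681, -0.00075925, -0.00165384, -0.00158132,  0.00020966,
        0.00185033]), 'joint_torque': array([ 2.30316233e-03, -4.45513308e+01,  2.95198238e+01,  1.63711509e-02,
       -1.04776989e-04,  1.02201238e-05]), 'tcp_pos': array([145.80645539, 607.12145854, 302.74801654]), 'eef_rot': array([[-9.72332607e-01,  2.33599560e-01, -7.39609075e-04],
       [ 2.33600621e-01,  9.72330355e-01, -2.10473362e-03],
       [ 2.27479506e-04, -2.21927427e-03, -9.99997512e-01]]), 'contact_force': array([ 0.7661876 , -0.76113829,  0.54085772]), 'moment': array([-0.00297558,  0.01322976,  0.01787398]), 'grip_width': 85.59382252100124}
side [[406.94805856   0.         284.20146193]
 [  0.         406.94805856 210.412158  ]
 [  0.           0.           1.        ]] [[0.993, -0.119, -0.021, -568.462], [0.092, 0.633, 0.768, -85.357], [-0.078, -0.765, 0.64, -888.967], [0.0, 0.0, 0.0, 1.0]] ['image', 'z_map', 'K', 'extrinsics']
top [[500.73644572   0.         279.57304091]
 [  0.         500.73644572 212.92274588]
 [  0.           0.           1.        ]] [[-0.027, -1.0, -0.006, 9.38], [0.986, -0.027, 0.166, -579.913], [-0.166, -0.001, 0.986, -892.969], [0.0, 0.0, 0.0, 1.0]] ['image', 'z_map', 'K', 'extrinsics']
wrist [[325.1922621    0.         283.39728111]
 [  0.         325.1922621  213.96210313]
 [  0.           0.           1.        ]] [[0.235, 0.972, -0.002, -623.868], [-0.935, 0.225, -0.274, 34.191], [-0.266, 0.066, 0.962, -378.982], [0.0, 0.0, 0.0, 1.0]] ['image', 'z_map', 'K', 'extrinsics']
```

View pics/side0.png

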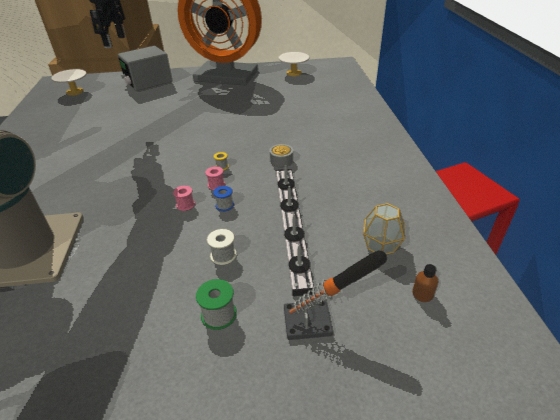

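View pics/top0.png

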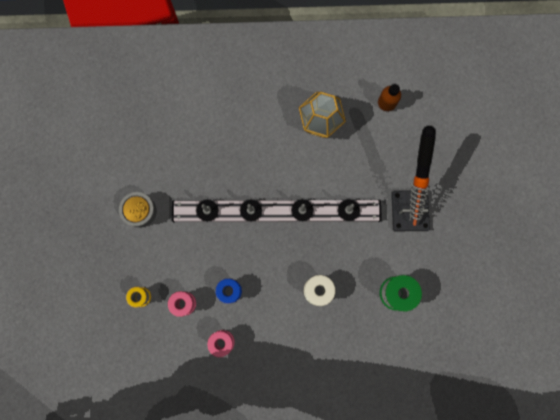

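View pics/wrist0.png

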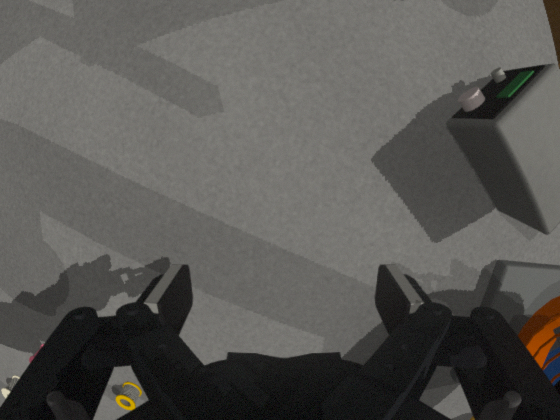

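Side view: green reel (215,303), white (222,246), blue (224,198), yellow (221,160), with pink look-alikes at (184,198) and (215,178). The spindles are at (286,183), (290,205), (294,233) and (299,264).
Top view: green (402,293), white (320,290), blue (228,291), yellow (137,297), pinks at (180,304) and (220,344). The spindles are at (207,210), (250,210), (303,210) and (349,210), and the iron is at (412,210).
The wrist view shows only a yellow ring at (125,395) and no rail.

Next I measure, using colour masks in both views.

```bash
cat > h.py <<'E'
from station import bot
import cv2,numpy as np
def cam(n):
    f=bot.grab_frame(n);return f
def center(f):
    E=f["extrinsics"];return -E[:3,:3].T@E[:3,3]
def ray(f,u,v,fish=False):
    K=f["K"];a=(u-K[0,2])/K[0,0];b=(v-K[1,2])/K[1,1]
    if fish:
        th=np.hypot(a,b);k=np.sin(th)/max(th,1e-9);d=np.array([a*k,b*k,np.cos(th)])
    else: d=np.array([a,b,1.])
    d=d*[1,-1,-1];d=f["extrinsics"][:3,:3].T@d;return d/np.linalg.norm(d)
def onz(f,u,v,z,fish=False):
    c=center(f);d=ray(f,u,v,fish);return c+d*(z-c[2])/d[2]
def tri(f1,p1,f2,p2,fi1=False,fi2=False):
    c1,c2=center(f1),center(f2);d1,d2=ray(f1,*p1,fi1),ray(f2,*p2,fi2)
    t=np.linalg.lstsq(np.stack([d1,-d2],1),c2-c1,rcond=None)[0]
    a,b=c1+d1*t[0],c2+d2*t[1];return (a+b)/2,np.linalg.norm(a-b)
def cloud(f,mask):
    v,u=np.nonzero(mask&(f["z_map"]>0));z=f["z_map"][v,u];K=f["K"]
    p=np.stack([(u-K[0,2])/K[0,0]*z,-(v-K[1,2])/K[1,1]*z,-z],1)
    E=f["extrinsics"];return (p-E[:3,3])@E[:3,:3],u,v
def cmask(im,c):
    h=cv2.cvtColor(im,cv2.COLOR_RGB2HSV);H,S,V=[h[...,i].astype(int) for i in range(3)]
    return {"green":(abs(H-65)<15)&(S>120)&(V>40),"blue":(abs(H-112)<12)&(S>150)&(V>60),
    "yellow":(abs(H-25)<5)&(S>170)&(V>60),"white":(S<45)&(V>170)}[c]
E
python3 - <<'E'
from h import *
roi={"top":{"green":(402,293),"white":(320,290),"blue":(228,291),"yellow":(137,297)},"side":{"green":(215,303),"white":(222,246),"blue":(224,198),"yellow":(221,160)}}
F={n:cam(n) for n in roi}
C={}
for n,f in F.items():
  for c,(u0,v0) in roi[n].items():
    m=cmask(f["image"],c);w=np.zeros_like(m);w[v0-32:v0+33,u0-30:u0+31]=1;m&=w
    P,u,v=cloud(f,m);z=P[:,2];zt=np.percentile(z,90);k=z>zt-4
    # top flange: contour of the top-surface pixels
    mm=np.zeros(m.shape,np.uint8);mm[v[k],u[k]]=255
    cs,_=cv2.findContours(mm,cv2.RETR_EXTERNAL,cv2.CHAIN_APPROX_NONE);ct=np.concatenate([q for q in cs if len(q)>4])
    hull=cv2.convexHull(ct);e=cv2.fitEllipse(hull)
    C[n,c]=e[0]
    pc=np.array([onz(f,*q[0],zt)[:2] for q in hull],np.float32);(cx,cy),r=cv2.minEnclosingCircle(pc)
    print(n,c,len(z),"ztop %.1f"%zt,"ell",np.round(e[0],1),"onplane",onz(f,*e[0],zt)[:2].round(1),"circ",round(cx,1),round(cy,1),"d",round(2*r,1))
for c in roi["top"]:
    p,g=tri(F["top"],C["top",c],F["side"],C["side",c]);print(c,"tri",p.round(1),"gap",round(g,1))
# spindles: pin points from depth
for n,us in {"top":[(207,210),(250,210),(303,210),(349,210)],"side":[(286,183),(290,205),(294,233),(299,264)]}.items():
  f=F[n];P,u,v=cloud(f,np.ones(f["z_map"].shape,bool))
  for a,b in us:
    k=(abs(u-a)<16)&(abs(v-b)<16)
    q=P[k];uu=u[k];vv=v[k];pin=q[:,2]>32
    V=f["image"][vv,uu].max(1);seat=(abs(q[:,2]-22)<4)&(V<70)
    print(n,"pin n",pin.sum(),q[pin].mean(0).round(1) if pin.any() else"", "zmax",q[:,2].max().round(1),"seat",seat.sum(),((q[seat].max(0)+q[seat].min(0))/2).round(1),(np.ptp(q[seat],axis=0)).round(1),"zmed",np.median(q[seat][:,2]).round(1))
for n,b in {"top":(270,400,30,160),"side":(340,420,190,270)}.items():
  f=F[n];P,u,v=cloud(f,np.ones(f["z_map"].shape,bool));k=(u>b[0])&(u<b[1])&(v>b[2])&(v<b[3])&(P[:,2]>8);print("lantern/bottle",n,P[k].min(0).round(),P[k].max(0).round())
for n,o in(("top",(100,70,440,370)),("side",(150,130,320,350))):
  im=F[n]["image"][o[1]:o[3],o[0]:o[2]];s=2.2 if n=="top" else 2.6;cv2.imwrite(f"pics/{n}1.png",cv2.resize(im,None,fx=s,fy=s,interpolation=cv2.INTER_CUBIC)[:,:,::-1])
E
```

```text
top green 999 ztop 64.1 ell [403.3 292.5] onplane [ 426.1 -224.9] circ 426.4 -224.8 d 64.8
top white 593 ztop 54.3 ell [319.2 290.1] onplane [434.5 -74.7] circ 434.6 -74.4 d 54.1
top blue 422 ztop 46.4 ell [227.4 290.3] onplane [438.8  93.2] circ 438.5 93.0 d 45.1
top yellow 291 ztop 39.8 ell [136.  296.4] onplane [432.4 263.1] circ 432.4 263.1 d 37.1
side green 847 ztop 62.9 ell [214.2 294. ] onplane [ 424. -232.] circ 424.4 -230.9 d 64.5
side white 362 ztop 53.0 ell [220.2 237.9] onplane [432.9 -80.8] circ 433.3 -80.4 d 55.0
side blue 154 ztop 45.0 ell [222.3 191.4] onplane [436.8  87.5] circ 436.6 87.7 d 44.4
side yellow 59 ztop 38.5 ell [220.  155.7] onplane [430.3 257.8] circ 430.3 258.3 d 37.2
green tri [ 424.6 -226.8   56.8] gap 3.0
white tri [433.4 -75.3  48. ] gap 2.3
blue tri [437.6  93.7  40.5] gap 2.6
yellow tri [431.1 264.5  34.6] gap 2.6
top pin n 29 [593.4 133.2  59.1] zmax 77.5 seat 327 [595.2 135.2  22. ] [42.1 52.4  7.8] zmed 22.4
top pin n 27 [591.1  49.2  58.7] zmax 75.9 seat 333 [592.7  46.   22. ] [42. 49.  8.] zmed 22.2
top pin n 24 [588.4 -49.5  59.9] zmax 76.5 seat 330 [589.9 -56.   22.1] [42.4 51.2  7.9] zmed 22.1
top pin n 26 [ 586.5 -138.5   60.4] zmax 76.2 seat 331 [ 588.1 -144.6   21.9] [43.  52.3  7.8] zmed 22.2
side pin n 75 [591.9  87.9  54.6] zmax 73.6 seat 116 [592.4 140.   21.6] [ 40.1 111.4   6.7] zmed 21.8
side pin n 53 [589.5  10.1  55.3] zmax 73.3 seat 144 [590.7  46.6  21.8] [41.  75.4  7.3] zmed 21.9
side pin n 49 [587.3 -79.5  55.6] zmax 73.1 seat 180 [587.  -54.5  21.2] [41.5 42.4  5.9] zmed 21.8
side pin n 49 [ 586.1 -146.    48.8] zmax 66.5 seat 226 [ 585.4 -151.3   21.5] [40.9 57.4  6.9] zmed 21.8
lantern/bottle top [ 727. -248.    9.] [828. -49. 102.]
lantern/bottle side [ 645. -281.    8.] [816. -61. 165.]
```

View pics/top1.png

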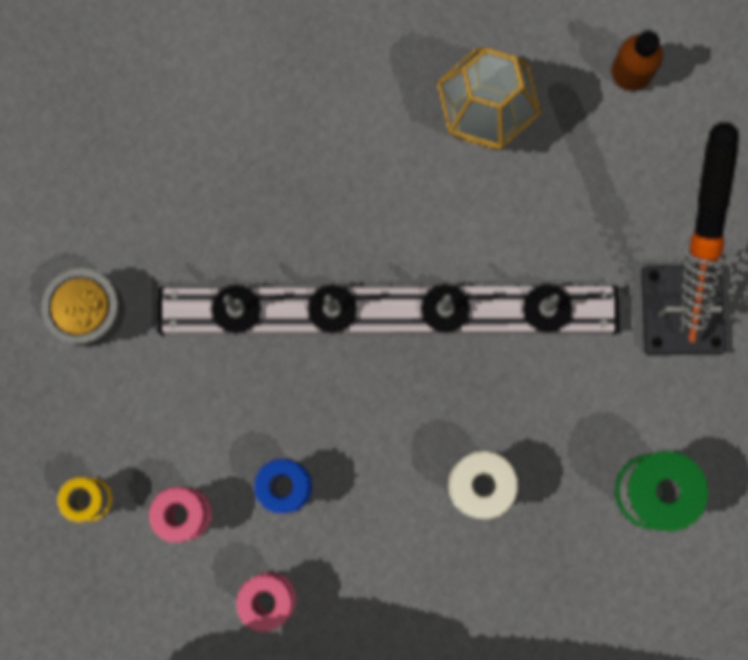

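View pics/side1.png

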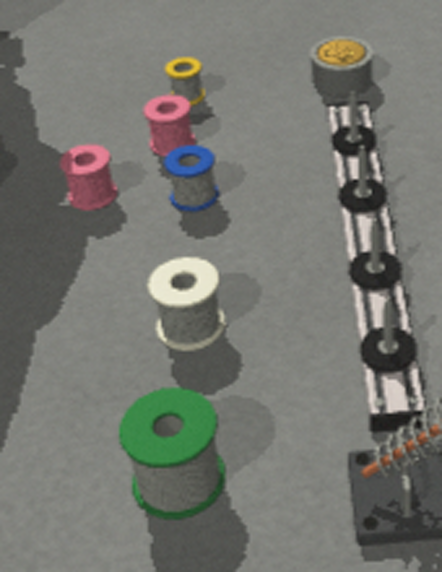

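Chosen by colour and size: green (402,293), white (320,290), blue (228,291) and yellow (137,297) in the top view. The look-alikes are the pink reels at (180,304) and (220,344), and the brass tin at (135,209) could be mistaken for yellow; all three are rejected. The two crops confirm the choice. The spindles run from the iron end at top pixels 349, 303, 250 and 207.

The top and side views disagree by about 5 mm in y, so I'll refine with the wrist camera. First I move toward yellow, turning the jaws along world x.

```bash
python3 -m crank '[[[-0.72,-0.537,0],0.425,0],[[-0.72,-0.537,0],0.425,0],[[-0.72,-0.537,0],0.425,0],[[-0.72,-0.537,0],0.425,0],[[-0.72,-0.537,0],0.425,0]]' 40
cat > to.py <<'E'
# prints the shift shares & turn share from the present pose to a world target (x y z of TCP), jaws along +X
import sys;from h import *
t=np.array([float(a) for a in sys.argv[1:4]]);s=bot.sense();R=s["eef_rot"];d=t-s["tcp_pos"]
yaw=np.arctan2(R[1,1],R[0,1]);print("pos",s["tcp_pos"].round(1),"t",round(s["time_s"],2),"shares",(R.T@d/500).round(4),"turn",round(yaw/np.pi,4),"w",round(s["grip_width"],1),"F",s["contact_force"].round(1))
E
python3 to.py 432 250 250
```

```text
time_s: 0.67
tcp_pos: [280.0, 446.0, 303.9]
eef_rot: [[-0.648, 0.762, 0.0], [0.762, 0.648, 0.0], [-0.0, 0.0, -1.0]]
contact_force: [1.2, -0.0, 1.0]
grip_width: 85.4
pos [280.  446.  303.9] t 0.67 shares [-0.4957 -0.0224  0.1077] turn 0.2243 w 85.4 F [ 1.2 -0.   1. ]
```

```bash
python3 -m crank '[[[-0.495,-0.022,0],0.22,0],[[-0.495,-0.022,0],0.22,0],[[-0.495,-0.022,0],0.22,0],[[-0.495,-0.022,0],0.22,0],[[-0.495,-0.022,0],0.22,0]]'
python3 to.py 432 250 250
```

```text
time_s: 1.08
tcp_pos: [408.7, 281.9, 304.1]
eef_rot: [[-0.079, 0.997, 0.0], [0.997, 0.079, 0.0], [0.0, 0.0, -1.0]]
contact_force: [-0.6, -0.0, 0.1]
grip_width: 85.5
pos [408.7 281.9 304.1] t 1.08 shares [-0.0673  0.0414  0.1082] turn 0.0251 w 85.5 F [-0.6 -0.   0.1]
```

```bash
python3 -m crank '[[[-0.067,0.041,0.04],0.025,0],[[-0.067,0.041,0.04],0.025,0],[[-0.067,0.041,0.04],0.025,0]]'
python3 to.py 432 262 250
python3 - <<'E'
from h import *
f=cam("wrist");cv2.imwrite("pics/w2.png",f["image"][:,:,::-1]);print(center(f).round(1),f["extrinsics"].round(3).tolist())
E
```

```text
time_s: 1.33
tcp_pos: [431.6, 250.1, 282.7]
eef_rot: [[-0.003, 1.0, -0.002], [1.0, 0.003, -0.001], [-0.001, -0.002, -1.0]]
contact_force: [-0.2, 0.0, 0.0]
grip_width: 85.3
pos [431.6 250.1 282.7] t 1.33 shares [0.0238 0.0011 0.0655] turn 0.0008 w 85.3 F [-0.2  0.   0. ]
[430.9 320.  352.3] [[1.0, 0.002, -0.002, -430.516], [-0.002, 0.961, -0.275, -209.863], [0.002, 0.275, 0.961, -427.533], [0.0, 0.0, 0.0, 1.0]]
```

View pics/w2.png

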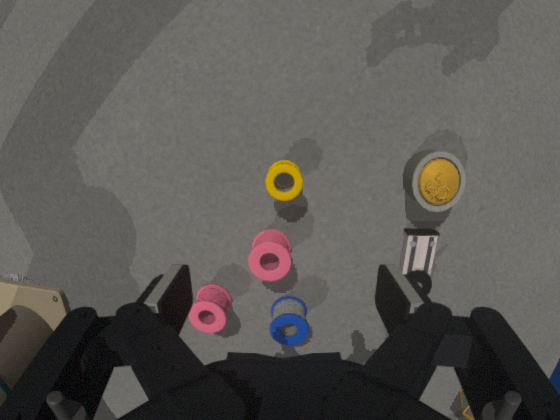

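Wrist view: yellow reel at (284,182), pinks at (270,260) and (211,310), blue at (290,322), tin at (439,182). Next I sweep at x≈510 to see the reels and rail together from the wrist at several places.

```bash
cat > snap.py <<'E'
import sys,pickle;from h import *
n=sys.argv[1];f=cam("wrist");f["s"]=bot.sense();pickle.dump(f,open(f"pics/{n}.pkl","wb"));cv2.imwrite(f"pics/{n}.png",f["image"][:,:,::-1])
E
python3 snap.py wA
python3 -m crank '[[[-0.2,0.16,-0.04],0,0],[[-0.2,0.16,-0.04],0,0],[[-0.2,0.16,-0.04],0,0],[[-0.2,0.16,-0.04],0,0],[[-0.2,0.16,-0.04],0,0]]'; python3 snap.py wB
python3 -m crank '[[[-0.24,0,0],0,0],[[-0.24,0,0],0,0],[[-0.24,0,0],0,0],[[-0.24,0,0],0,0]]'; python3 snap.py wC
python3 -m crank '[[[-0.24,0,0],0,0],[[-0.24,0,0],0,0],[[-0.24,0,0],0,0],[[-0.24,0,0],0,0]]'; python3 snap.py wD
python3 -m crank '[[[-0.24,0,0],0,0],[[-0.24,0,0],0,0],[[-0.24,0,0],0,0],[[-0.24,0,0],0,0]]'; python3 snap.py wE
python3 -c "
import cv2,numpy as np
a=[cv2.resize(cv2.imread(f'pics/w{c}.png'),(400,300)) for c in 'BCDE']
cv2.imwrite('pics/mos.png',np.vstack([np.hstack(a[:2]),np.hstack(a[2:])]))"
```

```text
time_s: 1.85
tcp_pos: [513.3, 152.7, 305.1]
eef_rot: [[-0.006, 1.0, 0.002], [1.0, 0.006, 0.001], [0.001, 0.002, -1.0]]
contact_force: [-0.6, -0.1, 0.5]
grip_width: 85.3
time_s: 2.23
tcp_pos: [511.6, 30.3, 303.8]
eef_rot: [[-0.004, 1.0, -0.001], [1.0, 0.004, -0.002], [-0.002, -0.001, -1.0]]
contact_force: [0.4, 0.5, -0.5]
grip_width: 85.4
time_s: 2.62
tcp_pos: [513.7, -89.6, 304.0]
eef_rot: [[-0.004, 1.0, 0.001], [1.0, 0.004, -0.002], [-0.002, 0.001, -1.0]]
contact_force: [0.4, 0.7, 0.4]
grip_width: 85.5
time_s: 3.0
tcp_pos: [515.3, -209.6, 303.9]
eef_rot: [[-0.005, 1.0, 0.001], [1.0, 0.005, -0.002], [-0.002, 0.001, -1.0]]
contact_force: [1.2, 1.2, -0.1]
grip_width: 85.3
```

View pics/mos.png

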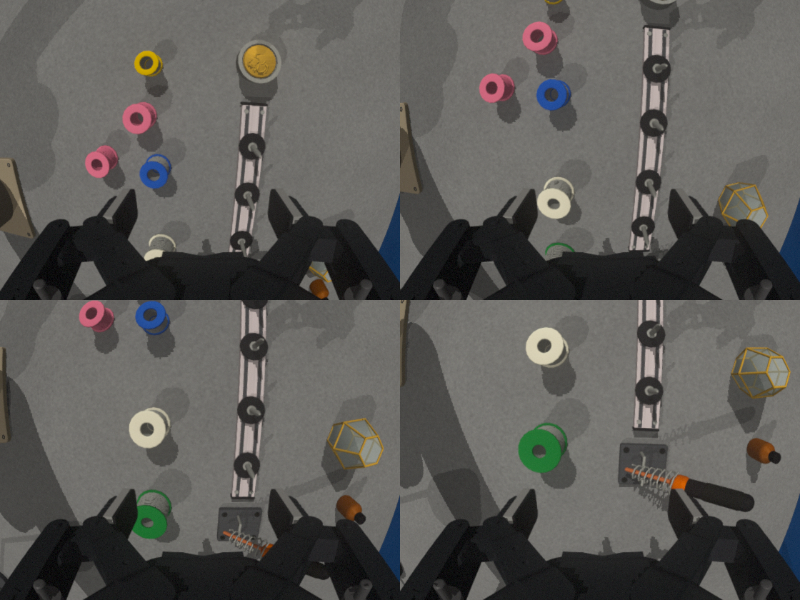

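The sweep frames (halved, four panels) show all reels and all four seats. In B the spindles are at full-frame ≈(352,205), (346,272), (337,340). In D they are at (355,65), (352,155), (345,232). In E they are at (352,45), (347,127). Next I find centres by casting contours onto planes, and triangulate between places.

```bash
cat >> h.py <<'E'
def wcloud(f):
    h,w=f["z_map"].shape;K=f["K"];u,v=np.meshgrid(np.arange(w),np.arange(h))
    a=(u-K[0,2])/K[0,0];b=(v-K[1,2])/K[1,1];th=np.hypot(a,b)+1e-12;k=np.tan(th)/th
    z=f["z_map"];p=np.stack([a*k*z,-b*k*z,-z],-1);E=f["extrinsics"]
    W=(p-E[:3,3])@E[:3,:3];W[z<=0]=np.nan;return W
E
cat > meas.py <<'E'
import sys,pickle;from h import *
F={n:pickle.load(open(f"pics/w{n}.pkl","rb")) for n in sys.argv[1]}
zt={"green":62,"white":52,"blue":44,"yellow":38};obs={}
near={"green":(425,-227),"white":(434,-76),"blue":(438,92),"yellow":(432,263)}
sp=[(586,-144),(588,-54),(591,47),(593,136)]
for n,f in F.items():
  W=wcloud(f)
  def blob(m,tag,name,zdef,dexp):
    m=cv2.morphologyEx(m.astype(np.uint8)*255,cv2.MORPH_OPEN,np.ones((2,2),np.uint8))
    cs,_=cv2.findContours(m,cv2.RETR_EXTERNAL,cv2.CHAIN_APPROX_NONE);cs=[c for c in cs if len(c)>12]
    if not cs:return
    hull=cv2.convexHull(np.concatenate(cs))[:,0]
    if hull[:,0].min()<2 or hull[:,1].min()<2 or hull[:,1].max()>417:return
    z=zdef
    pc=np.array([onz(f,*q,z,True)[:2] for q in hull],np.float32);(cx,cy),r=cv2.minEnclosingCircle(pc)
    e=cv2.fitEllipse(hull)if len(hull)>5 else None
    if abs(2*r-dexp)>6 or e is None:return
    obs.setdefault(name,[]).append((n,e[0]))
    print(n,name,"z %.1f"%z,"c %.1f %.1f d %.1f"%(cx,cy,2*r))
  for c in zt:
    m=cmask(f["image"],c)&(np.hypot(W[...,0]-near[c][0],W[...,1]-near[c][1])<50)
    if m.sum()<60:continue
    z=np.nanpercentile(W[...,2][m],85);m&=abs(W[...,2]-z)<4;blob(m,"r",c,z,zt[c]+(4 if c=="green" else 4 if c=="white" else 2 if c=="blue" else 0))
  for i,(x,y) in enumerate(sp):
    m=(np.hypot(W[...,0]-x,W[...,1]-y)<34)&(f["image"].max(2)<85)&(abs(W[...,2]-22)<3.5)
    if m.sum()<60:continue
    blob(m,"s",f"sp{i+1}",np.nanmedian(W[...,2][m]),44)
for k,o in obs.items():
  if len(o)>1:
    for i in range(len(o)-1):
      p,g=tri(F[o[i][0]],o[i][1],F[o[i+1][0]],o[i+1][1],True,True);print(k,o[i][0]+o[i+1][0],"tri",p.round(1),"gap",round(g,1))
E
python3 meas.py ABCDE
```

```text
A blue z 44.2 c 437.7 91.9 d 45.4
A yellow z 38.2 c 431.5 261.9 d 37.0
A sp4 z 21.7 c 599.1 137.6 d 41.7
B blue z 44.2 c 438.3 91.7 d 45.0
B yellow z 38.2 c 432.6 261.2 d 37.2
B sp2 z 21.6 c 588.8 -52.6 d 44.8
B sp3 z 21.6 c 591.3 47.2 d 44.0
B sp4 z 21.6 c 593.7 131.7 d 44.4
C white z 52.3 c 433.8 -77.5 d 54.8
C blue z 44.3 c 438.8 91.0 d 44.6
C sp1 z 21.6 c 586.0 -142.3 d 45.4
C sp2 z 21.6 c 589.0 -52.4 d 44.8
C sp3 z 21.6 c 591.5 47.0 d 44.0
C sp4 z 21.6 c 593.7 131.1 d 44.0
D green z 62.2 c 425.7 -227.5 d 65.5
D white z 52.3 c 434.2 -77.6 d 54.8
D blue z 44.3 c 439.3 90.1 d 45.0
D sp1 z 21.5 c 586.0 -142.5 d 44.7
D sp2 z 21.6 c 588.9 -53.1 d 44.1
D sp3 z 21.5 c 591.7 46.1 d 44.0
E green z 62.3 c 425.8 -228.3 d 65.1
E white z 52.4 c 434.4 -78.6 d 54.2
E sp1 z 21.6 c 586.7 -143.2 d 44.0
E sp2 z 21.6 c 588.8 -53.5 d 44.3
blue AB tri [438.1  91.   41.5] gap 0.2
blue BC tri [438.2  90.9  41. ] gap 0.2
blue CD tri [438.1  90.8  40. ] gap 0.2
yellow AB tri [431.6 261.5  33.8] gap 0.1
sp4 AB tri [597.6 135.4  19.6] gap 10.5
sp4 BC tri [594.2 131.4  18.2] gap 0.0
sp2 BC tri [589.  -52.7  20.5] gap 0.6
sp2 CD tri [589.  -53.2  19.4] gap 0.1
sp2 DE tri [589.3 -53.2  18.6] gap 0.1
sp3 BC tri [591.7  46.4  18.7] gap 0.1
sp3 CD tri [591.9  46.4  18.6] gap 0.2
white CD tri [433.9 -77.9  49.7] gap 0.4
white DE tri [433.8 -78.2  47.9] gap 0.2
sp1 CD tri [ 586.6 -142.7   20.1] gap 0.2
sp1 DE tri [ 586.9 -143.2   18.6] gap 0.2
green DE tri [ 425.6 -228.1   59. ] gap 0.3
```

The wrist measurements agree to about 1 mm. Heights by depth are 62/52/44/38 mm, and triangulation gives about 3 mm lower. Going for green.

```bash
python3 to.py 425.7 -228 200; python3 -m crank '[[[-0.037,-0.178,0.2],0,0],[[-0.037,-0.178,0.2],0,0],[[-0.037,-0.178,0.2],0,0],[[-0.037,-0.178,0.2],0,0],[[-0.037,-0.178,0.2],0,0]]'; python3 to.py 425.7 -228 106
```

```text
pos [ 514.8 -207.1  303.7] t 3.05 shares [-0.0409 -0.1785  0.2074] turn 0.0019 w 85.4 F [0.3 1.4 0.4]
time_s: 3.47
tcp_pos: [421.5, -221.8, 200.3]
eef_rot: [[-0.008, 1.0, -0.007], [1.0, 0.008, 0.006], [0.006, -0.007, -1.0]]
contact_force: [0.3, -0.3, -0.8]
grip_width: 85.4
pos [ 421.5 -221.8  200.3] t 3.47 shares [-0.0137  0.0097  0.1885] turn 0.0026 w 85.4 F [ 0.3 -0.3 -0.8]
```

```bash
python3 -m crank '[[[0,0,0],0,0],[[0,0,0],0,0]]'; python3 to.py 425.7 -228 106; python3 snap.py wF; python3 meas.py F
```

```text
time_s: 3.63
tcp_pos: [427.8, -226.1, 205.8]
eef_rot: [[-0.009, 1.0, 0.004], [1.0, 0.009, -0.002], [-0.002, 0.004, -1.0]]
contact_force: [0.3, 0.6, 0.3]
grip_width: 85.2
pos [ 427.8 -226.1  205.8] t 3.63 shares [-0.0033 -0.0051  0.1997] turn 0.0028 w 85.2 F [0.3 0.6 0.3]
F green z 62.2 c 424.6 -227.7 d 64.9
F sp1 z 21.6 c 585.7 -143.1 d 44.5
```

View pics/wF.png

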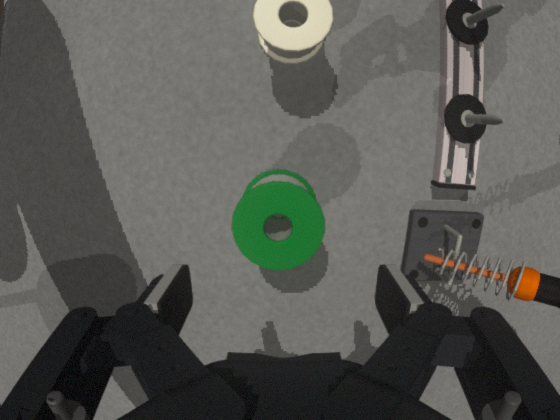

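```bash
python3 -m crank '[[[-0.003,-0.004,0.08],0,0],[[-0.003,-0.004,0.15],0,0],[[-0.003,-0.004,0.2],0,0],[[-0.003,-0.004,0.2],0,0]]'; python3 to.py 425.3 -228 106;python3 snap.py wG;
python3 -c "
from h import *
f=cam('side');cv2.imwrite('pics/s2.png',cv2.resize(f['image'][200:360,130:330],None,fx=3.5,fy=3.5)[:,:,::-1])"
```

```text
time_s: 4.02
tcp_pos: [422.3, -226.2, 100.8]
eef_rot: [[-0.008, 1.0, -0.005], [1.0, 0.008, 0.004], [0.004, -0.005, -1.0]]
contact_force: [-1.1, 1.1, -1.0]
grip_width: 85.6
pos [ 422.3 -226.2  100.8] t 4.02 shares [-0.0036  0.006  -0.0104] turn 0.0024 w 85.6 F [-1.1  1.1 -1. ]
```

View pics/s2.png

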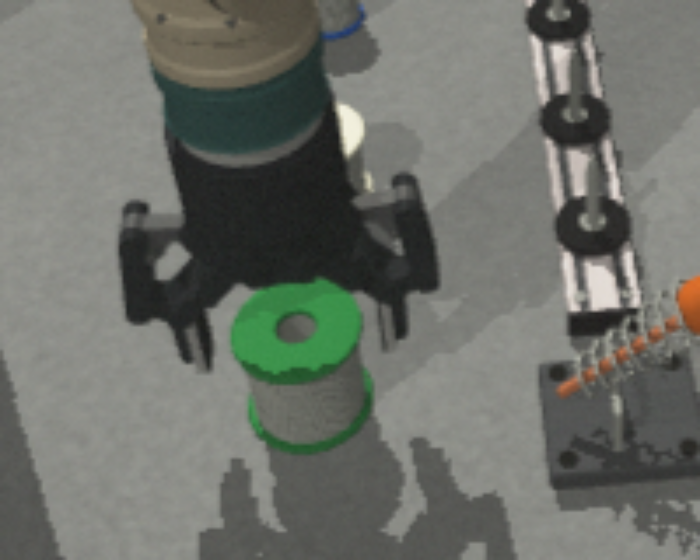

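The fingers straddle the green flange at the right height, so I close and lift a little.

```bash
python3 -m crank '[[[0,0,0],0,0.3],[[0,0,0],0,0.5],[[0,0,0],0,0.7],[[0,0,0],0,0.7],[[0,0,0],0,0.7]]' 70; python3 -m crank '[[[0,0,0],0,0.7],[[0,0,0],0,0.7],[[0,0,-0.04],0,0.7],[[0,0,-0.08],0,0.7],[[0,0,-0.08],0,0.7]]'; python3 to.py 586.5 -143 210; python3 snap.py wH;python3 -c "
from h import *
f=cam('side');cv2.imwrite('pics/s3.png',cv2.resize(f['image'][200:360,130:330],None,fx=3.5,fy=3.5)[:,:,::-1])"
```

```text
time_s: 4.53
tcp_pos: [425.3, -229.4, 107.2]
eef_rot: [[-0.007, 1.0, 0.004], [1.0, 0.007, -0.004], [-0.004, 0.004, -1.0]]
contact_force: [-1.5, 1.1, 8.2]
grip_width: 64.0
time_s: 4.95
tcp_pos: [426.1, -229.9, 148.4]
eef_rot: [[-0.007, 1.0, 0.007], [1.0, 0.007, -0.005], [-0.005, 0.007, -1.0]]
contact_force: [0.8, -0.5, -3.8]
grip_width: 63.7
pos [ 426.1 -229.9  148.4] t 4.95 shares [ 0.171   0.3228 -0.1216] turn 0.0021 w 63.7 F [ 0.8 -0.5 -3.8]
```

View pics/s3.png

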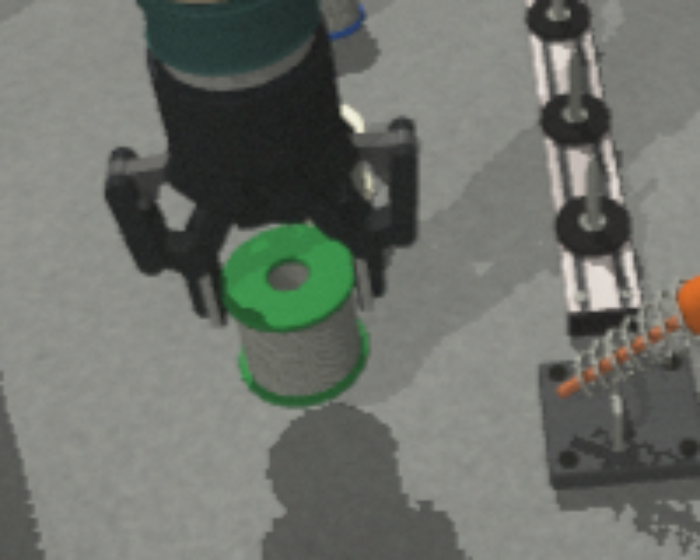

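View pics/wH.png

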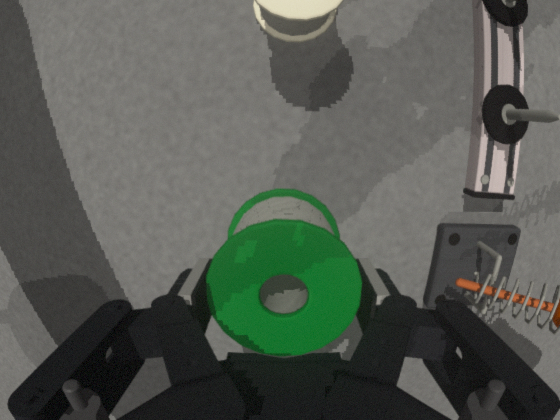

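Green hangs upright in the jaws. I'll lift it above the pin tip, then move over the first spindle while measuring the held reel's offset.

```bash
cat > held.py <<'E'
# held.py colour nominal_diameter pkl : centre of held reel's top relative to the TCP
import sys,pickle;from h import *
c,d=sys.argv[1],float(sys.argv[2]);f=pickle.load(open(f"pics/{sys.argv[3]}.pkl","rb"));s=f["s"];t=s["tcp_pos"];W=wcloud(f)
m=cmask(f["image"],c)&(np.hypot(W[...,0]-t[0],W[...,1]-t[1])<60)
z=np.nanpercentile(W[...,2][m],85);m&=abs(W[...,2]-z)<4
print("top tilt plane:",np.linalg.lstsq(np.c_[W[m][:,:2]-t[:2],np.ones(m.sum())],W[m][:,2],rcond=None)[0].round(3))
hull=cv2.convexHull(np.argwhere(m)[:,::-1].astype(np.int32))[:,0]
pc=np.array([onz(f,*q,z,True)[:2] for q in hull],np.float32);(x,y),r=cv2.minEnclosingCircle(pc)
print(c,"top z %.1f"%z,"centre %.1f %.1f d %.1f"%(x,y,2*r),"rel TCP %.1f %.1f %.1f"%(x-t[0],y-t[1],z-t[2]))
E
python3 held.py green 66 wH
python3 -m crank '[[[0,0,-0.08],0,0.7],[[0,0,-0.14],0,0.7],[[0.02,0.04,-0.14],0,0.7],[[0.09,0.12,-0.14],0,0.7],[[0.13,0.2,-0.14],0,0.7]]'
python3 -m crank '[[[0.02,0.06,0],0,0.7],[[0.038,0.11,0],0,0.7],[[0.038,0.12,0],0,0.7],[[0.038,0.12,0],0,0.7],[[0.038,0.12,0],0,0.7]]'
python3 snap.py wI; python3 held.py green 66 wI;python3 to.py 586.5 -143 210
```

```text
top tilt plane: [ 4.00000e-03 -3.00000e-03  1.02682e+02]
green top z 103.3 centre 425.6 -227.4 d 65.4 rel TCP 0.0 2.2 -43.6
time_s: 5.47
tcp_pos: [509.6, -168.3, 213.2]
eef_rot: [[-0.004, 1.0, -0.002], [1.0, 0.004, 0.001], [0.001, -0.002, -1.0]]
contact_force: [0.2, 0.2, -5.0]
grip_width: 63.9
time_s: 5.88
tcp_pos: [569.2, -149.7, 212.2]
eef_rot: [[-0.007, 1.0, -0.004], [1.0, 0.007, 0.001], [0.001, -0.004, -1.0]]
contact_force: [-0.3, -0.5, -5.4]
grip_width: 64.1
top tilt plane: [-7.00000e-03  3.00000e-03  1.66378e+02]
green top z 167.0 centre 568.2 -146.7 d 65.0 rel TCP -0.5 3.2 -45.4
pos [ 568.7 -149.9  212.4] t 5.93 shares [0.0136 0.0357 0.0047] turn 0.0019 w 63.8 F [-0.4  0.7 -4.1]
```

View pics/wI.png

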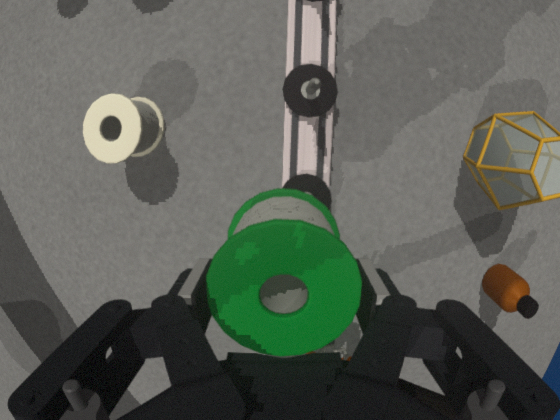

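```bash
python3 -m crank '[[[0.008,0.036,0],0,0.7],[[0.008,0.036,0],0,0.7],[[0.008,0.036,0],0,0.7]]'
python3 snap.py wJ; python3 held.py green 66 wJ;python3 to.py 586.8 -145.7 170
python3 -c "
from h import *
f=cam('side');cv2.imwrite('pics/s4.png',cv2.resize(f['image'][160:320,200:400],None,fx=3.5,fy=3.5)[:,:,::-1])"
```

```text
time_s: 6.18
tcp_pos: [587.5, -146.4, 213.6]
eef_rot: [[-0.006, 1.0, -0.001], [1.0, 0.006, -0.0], [-0.0, -0.001, -1.0]]
contact_force: [-0.8, 0.6, -4.3]
grip_width: 64.0
top tilt plane: [-4.00000e-03  3.00000e-03  1.67756e+02]
green top z 168.4 centre 586.5 -143.6 d 65.0 rel TCP -0.5 2.8 -45.2
pos [ 587.  -146.3  213.5] t 6.23 shares [ 0.0013 -0.0003  0.0871] turn 0.0018 w 63.9 F [-1.  -0.4 -4. ]
```

View pics/s4.png

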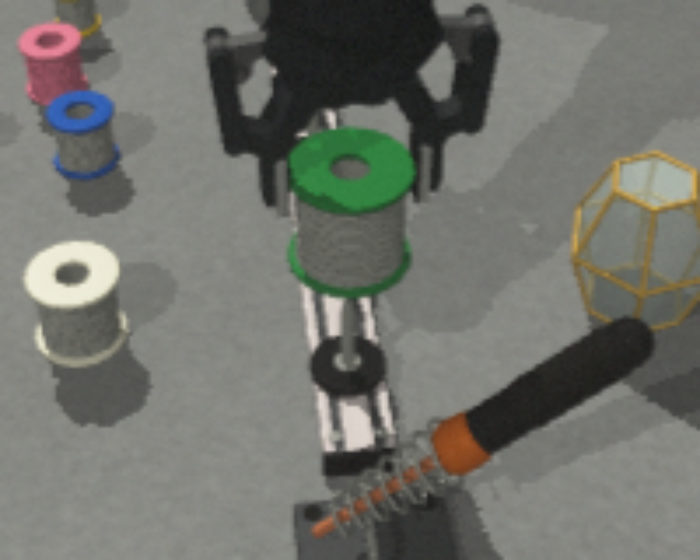

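Reel and spindle 1 line up (the pin is straight below the bore), so I lower until the pin has entered and check the force.

```bash
python3 -m crank '[[[0.001,0,0.04],0,0.7],[[0.001,0,0.08],0,0.7],[[0.001,0,0.09],0,0.7],[[0.001,0,0.09],0,0.7]]'; python3 snap.py wK;python3 to.py 586.8 -145.7 129
```

```text
time_s: 6.62
tcp_pos: [585.7, -145.0, 166.6]
eef_rot: [[-0.006, 1.0, -0.006], [1.0, 0.006, 0.002], [0.002, -0.006, -1.0]]
contact_force: [-0.1, 0.1, -5.1]
grip_width: 64.0
pos [ 586.9 -145.3  168.1] t 6.67 shares [-0.0008 -0.      0.0783] turn 0.0019 w 64.1 F [-0.1 -0.1 -4.4]
```

View pics/wK.png

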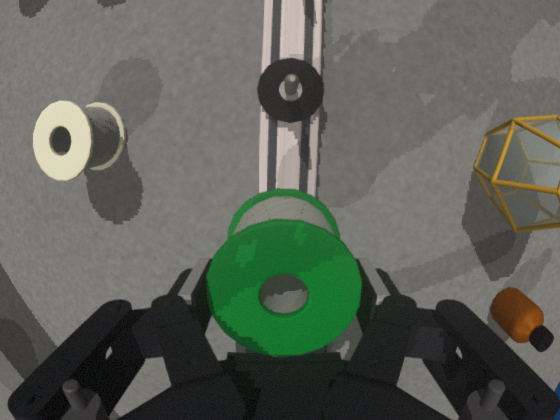

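```bash
python3 -m crank '[[[0,0,0.03],0,0.7],[[0,0,0.055],0,0.7],[[0,0,0.07],0,0.7],[[0,0,0.074],0,0.7],[[0,0,0.074],0,0.7]]'; python3 snap.py wL;python3 held.py green 66 wL;python3 to.py 586.8 -145.7 129
```

```text
time_s: 7.08
tcp_pos: [587.7, -145.2, 131.2]
eef_rot: [[-0.006, 1.0, -0.002], [1.0, 0.006, 0.001], [0.001, -0.002, -1.0]]
contact_force: [1.1, -0.4, -4.3]
grip_width: 63.8
top tilt plane: [-5.0000e-03  4.0000e-03  8.5331e+01]
green top z 86.0 centre 586.7 -142.4 d 65.1 rel TCP -1.5 3.0 -45.9
pos [ 588.3 -145.4  131.8] t 7.13 shares [-0.0005 -0.0029  0.0057] turn 0.002 w 63.9 F [-0.2 -1.1 -4.6]
```

View pics/wL.png

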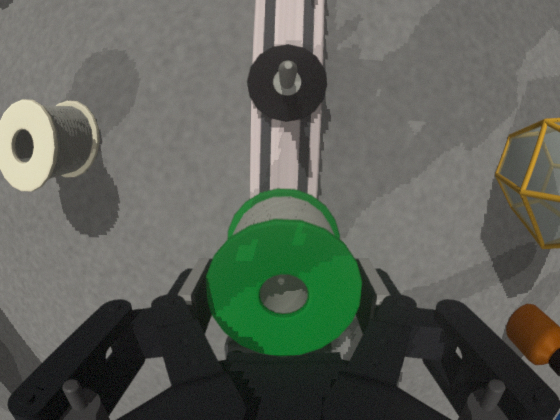

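The pin is in the bore, with about 2 mm still to go. I lower, release and rise.

```bash
python3 -m crank '[[[0,0,0.004],0,0.7],[[0,0,0.004],0,0.7],[[0,0,0.004],0,0],[[0,0,0.004],0,0],[[0,0,0.004],0,0]]'; python3 -m crank '[[[0,0,0],0,0],[[0,0,-0.06],0,0],[[0,0,-0.14],0,0],[[0,0,-0.14],0,0],[[0,0,-0.14],0,0]]';python3 snap.py wM;python3 meas.py M; python3 to.py 434.2 -78 200
```

```text
time_s: 7.55
tcp_pos: [589.5, -145.8, 131.3]
eef_rot: [[-0.006, 1.0, 0.003], [1.0, 0.006, -0.001], [-0.001, 0.003, -1.0]]
contact_force: [-0.4, -0.7, 0.2]
grip_width: 85.6
time_s: 7.97
tcp_pos: [591.0, -146.3, 203.9]
eef_rot: [[-0.007, 1.0, 0.008], [1.0, 0.007, -0.003], [-0.003, 0.008, -1.0]]
contact_force: [0.9, 0.1, -0.6]
grip_width: 85.0
M white z 52.2 c 434.7 -77.9 d 54.7
M sp2 z 21.6 c 589.0 -53.1 d 43.7
pos [ 589.5 -145.8  201.7] t 8.02 shares [ 0.1377 -0.3097  0.0022] turn 0.002 w 85.6 F [-0.6 -0.5 -0.3]
```

View pics/wM.png

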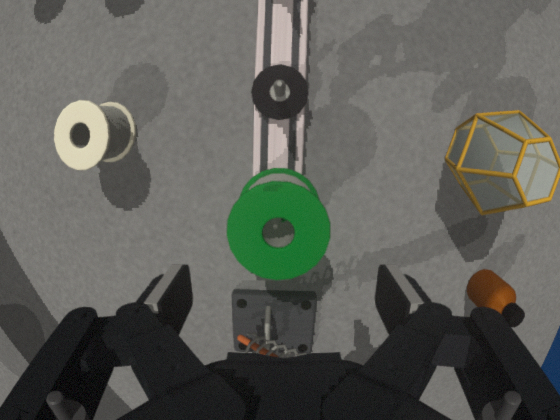

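Green sits on spindle 1 (278,231). Next is white, at (80,135) in this view.

```bash
python3 -m crank '[[[0.137,-0.309,0],0,0],[[0.137,-0.309,0],0,0],[[0.137,-0.309,0],0,0],[[0.137,-0.309,0],0,0],[[0.137,-0.309,0],0,0]]';python3 -m crank '[[[0,0,0],0,0],[[0,0,0],0,0]]';python3 snap.py wN;python3 meas.py N; python3 to.py 434.5 -78 97
```

```text
time_s: 8.43
tcp_pos: [422.1, -73.4, 195.1]
eef_rot: [[-0.008, 1.0, -0.016], [1.0, 0.008, 0.006], [0.006, -0.016, -1.0]]
contact_force: [-1.3, 0.3, -1.0]
grip_width: 85.2
time_s: 8.6
tcp_pos: [433.2, -77.8, 199.4]
eef_rot: [[-0.007, 1.0, 0.0], [1.0, 0.007, -0.0], [-0.0, 0.0, -1.0]]
contact_force: [-0.2, -0.9, 0.3]
grip_width: 85.6
N white z 52.2 c 433.5 -77.4 d 54.4
N sp2 z 21.6 c 588.1 -52.4 d 45.2
N sp3 z 21.6 c 590.6 46.4 d 45.3
pos [434.5 -78.4 199.9] t 8.65 shares [ 8.000e-04 -2.000e-04  2.059e-01] turn 0.002 w 85.7 F [ 1.   0.1 -0.1]
```

```bash
python3 -m crank '[[[0.001,0,0.08],0,0],[[0.001,0,0.15],0,0],[[0.001,0,0.205],0,0],[[0.001,0,0.205],0,0],[[0.001,0,0.205],0,0]]';python3 -m crank '[[[0,0,0],0,0.4],[[0,0,0],0,0.7],[[0,0,0],0,0.8],[[0,0,0],0,0.8],[[0,0,0],0,0.8]]' 60; python3 -m crank '[[[0,0,0],0,0.8],[[0,0,0],0,0.8],[[0,0,-0.08],0,0.8],[[0,0,-0.16],0,0.8],[[0,0,-0.22],0,0.8]]';python3 -m crank '[[[0,0,-0.01],0,0.8],[[0,0,-0.01],0,0.8]]';python3 snap.py wO;python3 held.py white 56 wO; python3 to.py 589 -53 210
```

```text
time_s: 9.07
tcp_pos: [433.6, -77.7, 96.4]
eef_rot: [[-0.006, 1.0, -0.003], [1.0, 0.006, 0.001], [0.001, -0.003, -1.0]]
contact_force: [0.1, -0.7, 1.1]
grip_width: 85.1
time_s: 9.48
tcp_pos: [435.2, -78.2, 100.0]
eef_rot: [[-0.006, 1.0, 0.004], [1.0, 0.006, -0.002], [-0.002, 0.004, -1.0]]
contact_force: [-1.6, 0.2, 5.7]
grip_width: 54.8
time_s: 9.9
tcp_pos: [434.2, -77.7, 211.0]
eef_rot: [[-0.007, 1.0, 0.003], [1.0, 0.007, -0.001], [-0.001, 0.003, -1.0]]
contact_force: [0.9, -0.5, -2.2]
grip_width: 54.6
time_s: 10.07
tcp_pos: [435.9, -78.2, 216.1]
eef_rot: [[-0.007, 1.0, 0.008], [1.0, 0.007, -0.003], [-0.003, 0.008, -1.0]]
contact_force: [0.2, 0.2, -3.4]
grip_width: 54.7
top tilt plane: [ 6.00000e-03 -2.00000e-03  1.67617e+02]
white top z 168.2 centre 435.4 -76.3 d 54.8 rel TCP 1.2 1.4 -45.6
pos [434.2 -77.7 213.8] t 10.12 shares [0.0474 0.3099 0.0085] turn 0.0021 w 54.6 F [-0.7  0.7 -1.9]
```

View pics/wO.png

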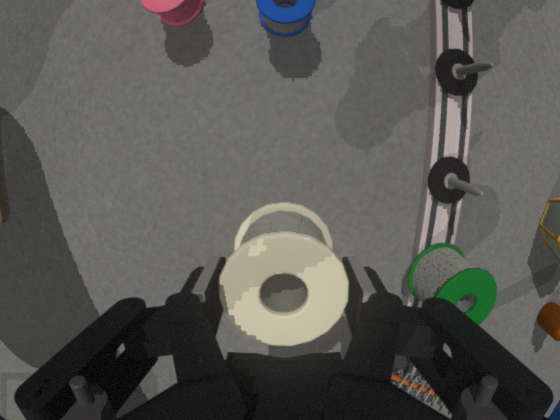

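White is held upright; green is on its spindle. Moving over spindle 2.

```bash
python3 -m crank '[[[0.0445,0.308,0],0,0.8],[[0.0445,0.308,0],0,0.8],[[0.0445,0.308,0],0,0.8],[[0.0445,0.308,0],0,0.8],[[0.0445,0.308,0],0,0.8]]';python3 -m crank '[[[0,0,0],0,0.8],[[0,0,0],0,0.8],[[0,0,0],0,0.8]]';python3 snap.py wP;python3 held.py white 56 wP; python3 to.py 588.5 -54.5 122
python3 -c "
from h import *
f=cam('side');cv2.imwrite('pics/s5.png',cv2.resize(f['image'][140:300,200:400],None,fx=3.5,fy=3.5)[:,:,::-1])"
```

```text
time_s: 10.53
tcp_pos: [592.3, -53.6, 210.0]
eef_rot: [[-0.008, 1.0, 0.003], [1.0, 0.008, 0.0], [0.0, 0.003, -1.0]]
contact_force: [0.4, -0.3, -2.2]
grip_width: 54.4
time_s: 10.78
tcp_pos: [585.0, -54.0, 210.5]
eef_rot: [[-0.006, 1.0, -0.004], [1.0, 0.006, 0.001], [0.001, -0.004, -1.0]]
contact_force: [-1.0, 0.2, -1.9]
grip_width: 54.6
top tilt plane: [-7.00000e-03  0.00000e+00  1.61995e+02]
white top z 162.5 centre 583.8 -52.0 d 54.6 rel TCP -1.5 2.1 -48.6
pos [585.3 -54.1 211.1] t 10.83 shares [-0.0009  0.0071  0.1782] turn 0.0019 w 54.5 F [ 0.4  0.3 -2.5]
```

View pics/s5.png

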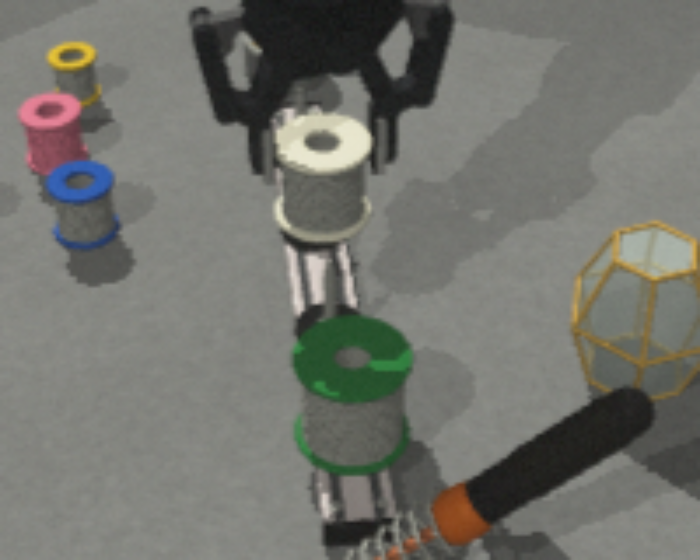

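```bash
python3 -m crank '[[[-0.001,0.009,0.03],0,0.8],[[-0.001,0.009,0.06],0,0.8],[[-0.001,0.009,0.06],0,0.8],[[-0.001,0.009,0.06],0,0.8],[[-0.001,0.009,0.06],0,0.8]]';python3 snap.py wQ;python3 held.py white 56 wQ; python3 to.py 588.5 -54.5 122
python3 -c "
from h import *
f=cam('side');cv2.imwrite('pics/s6.png',cv2.resize(f['image'][140:300,200:400],None,fx=3.5,fy=3.5)[:,:,::-1])"
```

```text
time_s: 11.3
tcp_pos: [591.5, -54.8, 183.0]
eef_rot: [[-0.006, 1.0, 0.0], [1.0, 0.006, -0.0], [-0.0, 0.0, -1.0]]
contact_force: [-0.0, -0.5, -1.8]
grip_width: 54.6
top tilt plane: [-1.00000e-03  0.00000e+00  1.34521e+02]
white top z 135.1 centre 590.4 -52.8 d 54.8 rel TCP -1.5 2.0 -48.4
pos [592.  -54.8 183.5] t 11.35 shares [ 0.0008 -0.0071  0.1229] turn 0.002 w 54.5 F [ 0.6  0.7 -2.3]
```

View pics/s6.png

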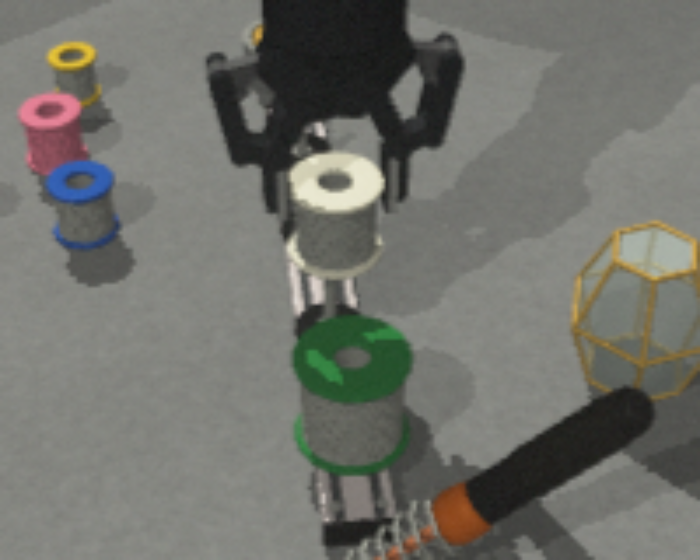

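```bash
python3 -m crank '[[[0,-0.003,0.02],0,0.8],[[0,-0.003,0.05],0,0.8],[[0,-0.003,0.06],0,0.8],[[0,-0.003,0.06],0,0.8]]';python3 snap.py wR;python3 held.py white 56 wR; python3 to.py 588.5 -54.5 122
```

```text
time_s: 11.73
tcp_pos: [588.7, -54.4, 150.5]
eef_rot: [[-0.006, 1.0, -0.004], [1.0, 0.006, 0.001], [0.001, -0.004, -1.0]]
contact_force: [-0.1, 0.2, -1.8]
grip_width: 54.8
top tilt plane: [-7.00000e-03  1.00000e-03  1.01996e+02]
white top z 102.5 centre 587.5 -52.4 d 54.6 rel TCP -2.0 2.1 -48.9
pos [589.4 -54.5 151.5] t 11.78 shares [-0.     -0.0017  0.0589] turn 0.0021 w 54.6 F [ 0.4 -0.5 -2.2]
```

View pics/wR.png

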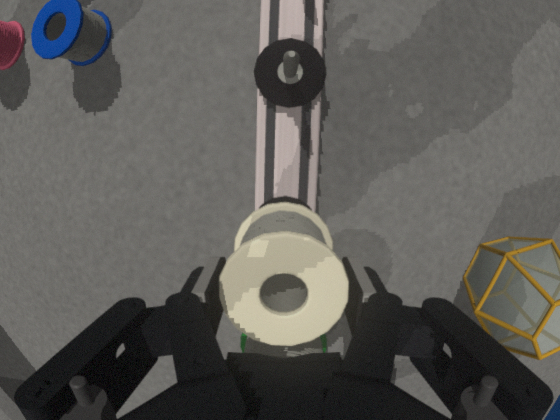

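```bash
python3 -m crank '[[[0,0.002,0.02],0,0.8],[[0,0.002,0.04],0,0.8],[[0,0.002,0.052],0,0.8],[[0,0.002,0.056],0,0.8],[[0,0.002,0.056],0,0.8]]';python3 snap.py wS;python3 held.py white 56 wS; python3 to.py 588.5 -54.5 122
```

```text
time_s: 12.2
tcp_pos: [590.5, -54.5, 123.2]
eef_rot: [[-0.006, 1.0, -0.002], [1.0, 0.006, 0.0], [0.0, -0.002, -1.0]]
contact_force: [0.4, 0.1, -1.3]
grip_width: 54.9
top tilt plane: [-5.0000e-03  0.0000e+00  7.4666e+01]
white top z 75.2 centre 589.2 -52.5 d 54.7 rel TCP -1.7 2.1 -48.6
pos [590.9 -54.6 123.8] t 12.25 shares [ 0.0002 -0.0049  0.0037] turn 0.0021 w 54.8 F [ 0.4 -0.3 -2.1]
```

View pics/wS.png

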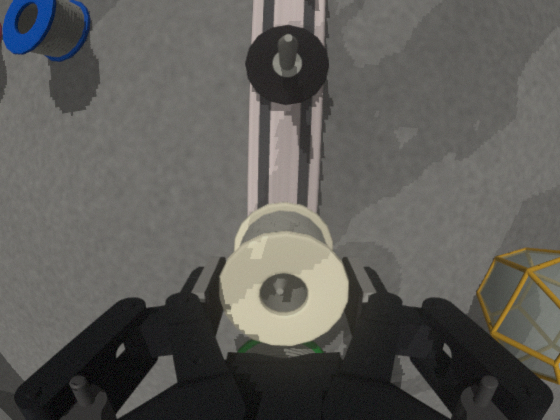

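The pin shows in white's bore (280,288). Lower the last mm, release, rise.

```bash
python3 -m crank '[[[0,0,0.003],0,0.8],[[0,0,0.003],0,0.8],[[0,0,0.003],0,0],[[0,0,0.003],0,0],[[0,0,0.003],0,0]]'; python3 -m crank '[[[0,0,0],0,0],[[0,0,-0.06],0,0],[[0,0,-0.14],0,0],[[0,0,-0.15],0,0],[[0,0,-0.15],0,0]]';python3 snap.py wT;python3 meas.py T; python3 to.py 438.5 91.3 200
```

```text
time_s: 12.67
tcp_pos: [592.0, -54.8, 123.8]
eef_rot: [[-0.007, 1.0, 0.002], [1.0, 0.007, -0.0], [-0.0, 0.002, -1.0]]
contact_force: [-0.1, -0.7, 0.2]
grip_width: 85.4
time_s: 13.08
tcp_pos: [594.2, -55.2, 202.2]
eef_rot: [[-0.006, 1.0, 0.009], [1.0, 0.007, -0.002], [-0.002, 0.009, -1.0]]
contact_force: [-0.3, -0.6, -0.4]
grip_width: 85.3
T blue z 44.2 c 439.7 90.3 d 45.1
T sp3 z 21.6 c 591.5 46.6 d 43.7
pos [592.6 -54.9 199.8] t 13.13 shares [ 0.2945 -0.3063 -0.0019] turn 0.0021 w 85.5 F [ 0.  -0.7 -1.9]
```

View pics/wT.png

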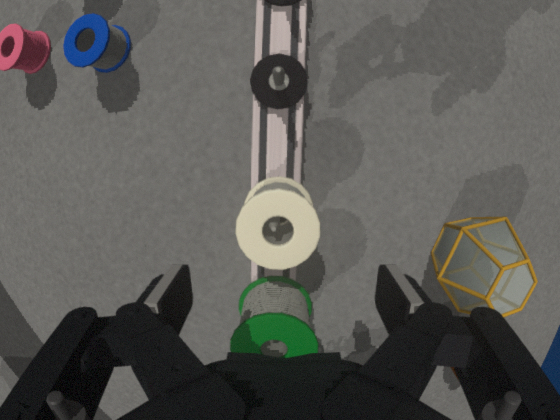

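White sits on spindle 2 with the pin visible inside. Next is blue, at (94,42) in this view.

```bash
python3 -m crank '[[[0.296,-0.306,0],0,0],[[0.296,-0.306,0],0,0],[[0.296,-0.306,0],0,0],[[0.296,-0.306,0],0,0],[[0.296,-0.306,0],0,0]]';python3 to.py 438.7 91.8 90
```

```text
time_s: 13.55
tcp_pos: [437.7, 90.0, 196.0]
eef_rot: [[-0.006, 1.0, -0.004], [1.0, 0.006, 0.0], [0.0, -0.004, -1.0]]
contact_force: [0.6, 1.6, -0.3]
grip_width: 85.5
pos [437.7  90.  196. ] t 13.55 shares [0.0036 0.0027 0.2119] turn 0.0018 w 85.5 F [ 0.6  1.6 -0.3]
```

```bash
python3 -m crank '[[[0,0,0],0,0],[[0,0,0],0,0],[[0,0,0],0,0]]';python3 snap.py wU;python3 meas.py U;python3 to.py 438.7 91.8 90
```

```text
time_s: 13.8
tcp_pos: [440.1, 89.3, 196.9]
eef_rot: [[-0.007, 1.0, -0.001], [1.0, 0.007, -0.0], [-0.0, -0.001, -1.0]]
contact_force: [0.2, 0.7, -0.0]
grip_width: 85.3
U blue z 44.1 c 437.9 91.7 d 45.1
U sp3 z 21.6 c 590.4 47.2 d 45.6
U sp4 z 21.6 c 592.9 131.9 d 45.2
pos [440.9  88.9 197.3] t 13.85 shares [ 0.0058 -0.0044  0.2147] turn 0.002 w 85.1 F [ 0.1 -0.3  1. ]
```

View pics/wU.png

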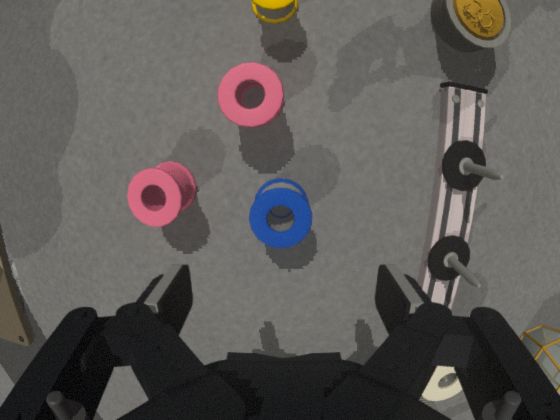

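The left finger would pass about 14 mm from the pink reel at (154,197), so I partly close the jaws before descending.

```bash
python3 -m crank '[[[0.006,-0.005,0],0,0.2],[[0.006,-0.005,0.06],0,0.2],[[0.006,-0.005,0.14],0,0.2],[[0.006,-0.005,0.214],0,0.2],[[0.006,-0.005,0.214],0,0.2]]' 80;python3 -m crank '[[[0,0,0],0,0.2],[[0,0,0],0,0.6],[[0,0,0],0,0.9],[[0,0,0],0,0.9],[[0,0,0],0,0.9]]' 80; python3 -m crank '[[[0,0,0],0,0.9],[[0,0,0],0,0.9],[[0,0,-0.08],0,0.9],[[0,0,-0.16],0,0.9],[[0,0,-0.23],0,0.9]]';python3 -m crank '[[[0,0,-0.01],0,0.9],[[0,0,-0.01],0,0.9],[[0,0,-0.01],0,0.9],[[0,0,-0.01],0,0.9]]';python3 snap.py wV;python3 held.py blue 46 wV; python3 to.py 591.6 46.6 210
```

```text
time_s: 14.27
tcp_pos: [433.4, 91.2, 85.1]
eef_rot: [[-0.005, 1.0, -0.013], [1.0, 0.005, -0.001], [-0.001, -0.013, -1.0]]
contact_force: [-1.8, -0.7, -0.0]
grip_width: 68.4
time_s: 14.68
tcp_pos: [440.2, 92.1, 93.7]
eef_rot: [[-0.006, 1.0, 0.005], [1.0, 0.006, -0.0], [-0.0, 0.005, -1.0]]
contact_force: [-1.3, -0.8, 6.8]
grip_width: 43.5
time_s: 15.1
tcp_pos: [438.6, 92.2, 209.2]
eef_rot: [[-0.006, 1.0, 0.003], [1.0, 0.006, 0.0], [0.0, 0.003, -1.0]]
contact_force: [0.8, 0.1, -1.5]
grip_width: 43.3
time_s: 15.43
tcp_pos: [436.9, 92.1, 209.8]
eef_rot: [[-0.006, 1.0, -0.002], [1.0, 0.006, -0.0], [-0.0, -0.002, -1.0]]
contact_force: [-0.6, -1.0, -1.6]
grip_width: 43.3
top tilt plane: [-4.00000e-03 -2.00000e-03  1.59584e+02]
blue top z 160.2 centre 436.1 93.2 d 45.1 rel TCP -0.5 1.1 -49.1
pos [436.6  92.1 209.3] t 15.48 shares [-0.093   0.3094 -0.0025] turn 0.0021 w 43.4 F [-0.4 -0.4 -2.7]
```

View pics/wV.png

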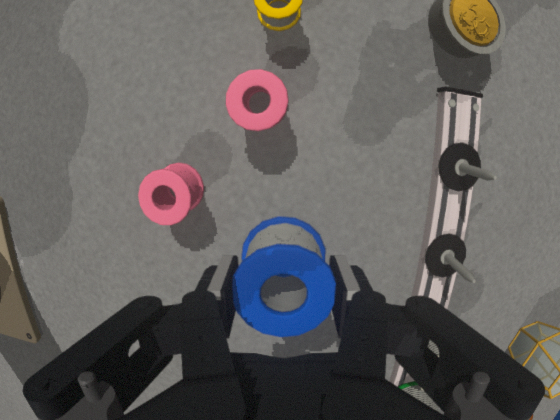

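```bash
python3 -m crank '[[[-0.025,0.08,0],0,0.9],[[-0.05,0.16,0],0,0.9],[[-0.075,0.24,0],0,0.9],[[-0.09,0.29,0],0,0.9],[[-0.095,0.31,0],0,0.9]]';python3 -m crank '[[[0,0,0.04],0,0.9],[[0,0,0.06],0,0.9],[[0,0,0.06],0,0.9],[[0,0,0.06],0,0.9],[[0,0,0.06],0,0.9]]';python3 snap.py wW;python3 held.py blue 46 wW; python3 to.py 592.1 45.5 115
python3 -c "
from h import *
f=cam('side');cv2.imwrite('pics/s7.png',cv2.resize(f['image'][120:280,200:400],None,fx=3.5,fy=3.5)[:,:,::-1])"
```

```text
time_s: 15.9
tcp_pos: [596.8, 44.2, 208.8]
eef_rot: [[-0.005, 1.0, 0.0], [1.0, 0.005, -0.001], [-0.001, 0.0, -1.0]]
contact_force: [-0.1, 0.2, -1.5]
grip_width: 43.5
time_s: 16.32
tcp_pos: [592.4, 46.0, 180.5]
eef_rot: [[-0.007, 1.0, -0.002], [1.0, 0.007, 0.0], [0.0, -0.002, -1.0]]
contact_force: [-0.3, 0.6, -2.0]
grip_width: 43.3
top tilt plane: [-4.00000e-03 -3.00000e-03  1.30295e+02]
blue top z 130.9 centre 591.3 47.1 d 45.3 rel TCP -1.6 1.1 -50.4
pos [592.9  46.  181.3] t 16.37 shares [-0.001  -0.0017  0.1326] turn 0.0022 w 43.0 F [-0.6  0.1 -0.7]
```

View pics/s7.png

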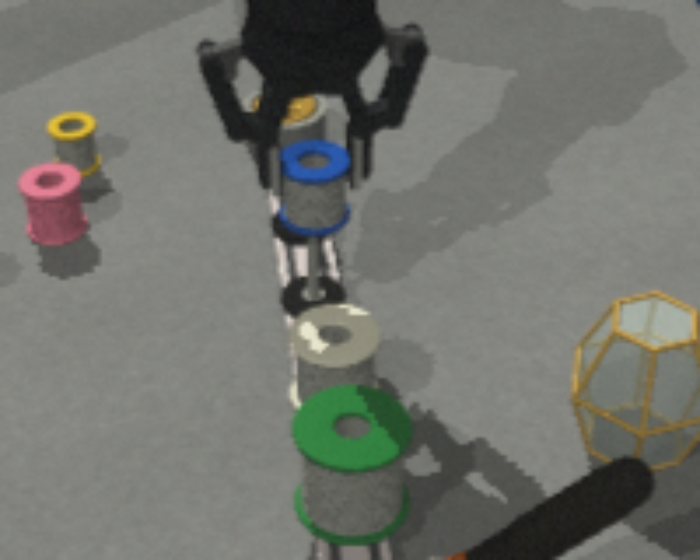

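```bash
python3 -m crank '[[[0,0,0.02],0,0.9],[[0,0,0.05],0,0.9],[[0,0,0.066],0,0.9],[[0,0,0.066],0,0.9]]';python3 to.py 592.1 45.5 115;python3 -m crank '[[[0,0,0.02],0,0.9],[[0,0,0.04],0,0.9],[[0,0,0.055],0,0.9],[[0,0,0.06],0,0.9],[[0,0,0.06],0,0.9]]';python3 snap.py wX;python3 held.py blue 46 wX; python3 to.py 592.1 45.5 115
```

```text
time_s: 16.75
tcp_pos: [591.6, 45.8, 145.7]
eef_rot: [[-0.007, 1.0, -0.004], [1.0, 0.007, 0.0], [0.0, -0.004, -1.0]]
contact_force: [-0.4, 0.4, -1.4]
grip_width: 43.4
pos [591.6  45.8 145.7] t 16.75 shares [-0.0006  0.0013  0.0613] turn 0.0021 w 43.4 F [-0.4  0.4 -1.4]
time_s: 17.17
tcp_pos: [592.6, 45.7, 116.6]
eef_rot: [[-0.006, 1.0, -0.002], [1.0, 0.006, 0.0], [0.0, -0.002, -1.0]]
contact_force: [-0.2, 0.1, -1.8]
grip_width: 43.3
top tilt plane: [-3.0000e-03 -1.0000e-03  6.6391e+01]
blue top z 67.0 centre 591.6 46.6 d 45.4 rel TCP -1.5 0.9 -50.3
pos [593.1  45.7 117.3] t 17.22 shares [-0.0004 -0.0019  0.0046] turn 0.0021 w 43.3 F [ 0.5 -0.1 -0.9]
```

View pics/wX.png

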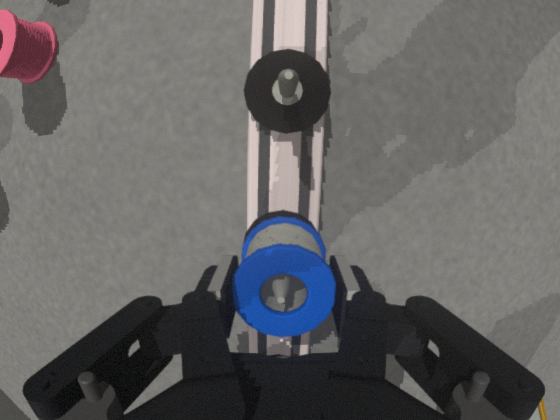

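The pin is inside blue's bore (280,290). Last mm down, release, rise.

```bash
python3 -m crank '[[[0,0,0.003],0,0.9],[[0,0,0.003],0,0.9],[[0,0,0.003],0,0],[[0,0,0.003],0,0],[[0,0,0.003],0,0]]'; python3 -m crank '[[[0,0,0],0,0],[[0,0,-0.06],0,0],[[0,0,-0.14],0,0],[[0,0,-0.16],0,0],[[0,0,-0.16],0,0]]';python3 snap.py wY;python3 meas.py Y; python3 to.py 432 261.5 200
```

```text
time_s: 17.63
tcp_pos: [594.0, 45.7, 117.1]
eef_rot: [[-0.006, 1.0, 0.002], [1.0, 0.006, -0.0], [-0.0, 0.002, -1.0]]
contact_force: [0.4, -0.4, 0.6]
grip_width: 77.1
time_s: 18.05
tcp_pos: [596.7, 45.6, 201.4]
eef_rot: [[-0.006, 1.0, 0.01], [1.0, 0.006, -0.0], [-0.0, 0.01, -1.0]]
contact_force: [0.3, -0.1, 0.1]
grip_width: 85.5
Y sp4 z 21.6 c 593.8 131.6 d 43.7
pos [595.2  45.7 198.9] t 18.1 shares [ 0.4338 -0.3235 -0.004 ] turn 0.0021 w 85.5 F [-0.8 -0.2 -0.2]
```

View pics/wY.png

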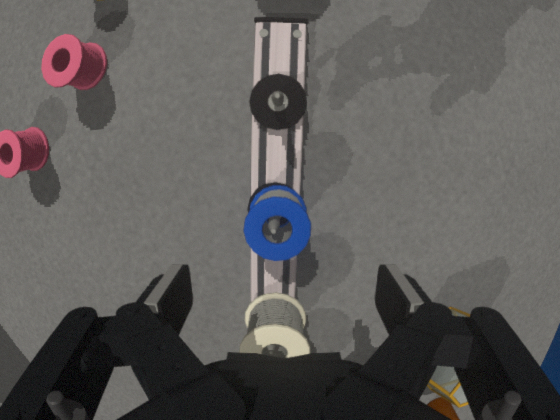

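Blue is on spindle 3. Next, yellow.

```bash
python3 -m crank '[[[0.434,-0.322,0],0,0],[[0.434,-0.322,0],0,0],[[0.434,-0.322,0],0,0],[[0.434,-0.322,0],0,0],[[0.434,-0.322,0],0,0]]';python3 to.py 432 261.5 200
```

```text
time_s: 18.52
tcp_pos: [465.7, 212.9, 194.6]
eef_rot: [[-0.006, 1.0, -0.003], [1.0, 0.006, -0.001], [-0.001, -0.003, -1.0]]
contact_force: [1.1, 1.4, 0.2]
grip_width: 85.2
pos [465.7 212.9 194.6] t 18.52 shares [ 0.0976 -0.0669 -0.0107] turn 0.0018 w 85.2 F [1.1 1.4 0.2]
```

```bash
python3 -m crank '[[[0.09,-0.067,0],0,0.2],[[0.09,-0.067,0],0,0.2],[[0.09,-0.067,0],0,0.2],[[0.09,-0.067,0],0,0.2],[[0.09,-0.067,0],0,0.2]]' 70;python3 snap.py wZ;python3 meas.py Z;python3 to.py 432 261.5 85
```

```text
time_s: 18.93
tcp_pos: [434.4, 256.4, 195.5]
eef_rot: [[-0.006, 1.0, -0.001], [1.0, 0.006, -0.001], [-0.001, -0.001, -1.0]]
contact_force: [-0.0, -0.0, 0.3]
grip_width: 68.2
Z yellow z 38.0 c 431.3 262.4 d 37.1
Z sp3 z 21.1 c 587.7 57.1 d 38.0
pos [434.9 256.1 195.8] t 18.98 shares [ 0.0109 -0.0055  0.2215] turn 0.0017 w 68.3 F [ 1.4 -1.  -0.5]
```

View pics/wZ.png

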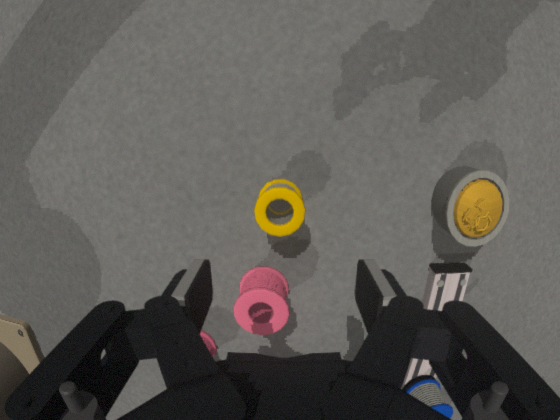

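```bash
python3 -m crank '[[[0.0115,-0.006,0.02],0,0.2],[[0.0115,-0.006,0.1],0,0.2],[[0.0115,-0.006,0.16],0,0.2],[[0.0115,-0.006,0.219],0,0.2],[[0.0115,-0.006,0.219],0,0.2]]' 70;python3 -m crank '[[[0,0,0],0,0.2],[[0,0,0],0,0.7],[[0,0,0],0,1],[[0,0,0],0,1],[[0,0,0],0,1]]'; python3 -m crank '[[[0,0,0],0,1],[[0,0,0],0,1],[[0,0,-0.08],0,1],[[0,0,-0.16],0,1],[[0,0,-0.23],0,1]]';python3 -m crank '[[[0,0,-0.01],0,1],[[0,0,-0.01],0,1],[[0,0,-0.01],0,1],[[0,0,-0.01],0,1]]';python3 snap.py wAA;python3 held.py yellow 38 wAA; python3 to.py 593.8 131.5 210
```

```text
time_s: 19.4
tcp_pos: [427.3, 260.0, 81.0]
eef_rot: [[-0.005, 1.0, -0.011], [1.0, 0.005, -0.005], [-0.005, -0.011, -1.0]]
contact_force: [-1.4, -0.5, -0.6]
grip_width: 68.3
time_s: 19.82
tcp_pos: [433.0, 263.4, 89.4]
eef_rot: [[-0.006, 1.0, 0.004], [1.0, 0.006, 0.002], [0.002, 0.004, -1.0]]
contact_force: [-0.3, -0.8, 4.5]
grip_width: 36.5
time_s: 20.23
tcp_pos: [431.6, 262.8, 204.7]
eef_rot: [[-0.006, 1.0, 0.002], [1.0, 0.006, 0.001], [0.001, 0.002, -1.0]]
contact_force: [1.2, 1.3, -1.1]
grip_width: 36.2
time_s: 20.57
tcp_pos: [430.2, 262.2, 205.5]
eef_rot: [[-0.006, 1.0, -0.002], [1.0, 0.006, -0.001], [-0.001, -0.002, -1.0]]
contact_force: [0.7, 1.3, -1.0]
grip_width: 36.1
top tilt plane: [-4.00000e-03 -5.00000e-03  1.53431e+02]
yellow top z 154.1 centre 429.5 262.3 d 37.6 rel TCP -0.5 0.3 -51.0
pos [430.  262.1 205.1] t 20.62 shares [-0.2633  0.326  -0.0106] turn 0.002 w 36.1 F [-0.4 -0.1 -1.9]
```

View pics/wAA.png

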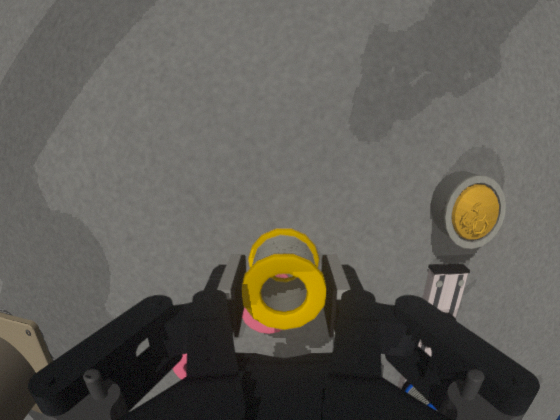

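```bash
python3 -m crank '[[[-0.05,0.06,0],0,1],[[-0.1,0.12,0],0,1],[[-0.15,0.18,0],0,1],[[-0.2,0.245,0],0,1],[[-0.245,0.305,0],0,1]]';python3 -m crank '[[[-0.019,0.0226,0],0,1],[[-0.019,0.0226,0.03],0,1],[[-0.019,0.0226,0.055],0,1],[[-0.019,0.0226,0.055],0,1],[[-0.019,0.0226,0.055],0,1]]';python3 snap.py wBB;python3 held.py yellow 38 wBB; python3 to.py 594.6 131.2 110
python3 -c "
from h import *
f=cam('side');cv2.imwrite('pics/s8.png',cv2.resize(f['image'][100:260,200:400],None,fx=3.5,fy=3.5)[:,:,::-1])"
```

```text
time_s: 21.03
tcp_pos: [584.9, 139.5, 204.5]
eef_rot: [[-0.006, 1.0, -0.004], [1.0, 0.006, -0.001], [-0.001, -0.004, -1.0]]
contact_force: [0.2, 0.8, -1.3]
grip_width: 36.0
time_s: 21.45
tcp_pos: [593.4, 132.0, 176.6]
eef_rot: [[-0.007, 1.0, -0.006], [1.0, 0.007, -0.001], [-0.0, -0.006, -1.0]]
contact_force: [-0.3, 0.2, -1.5]
grip_width: 36.2
top tilt plane: [-8.00000e-03 -4.00000e-03  1.24528e+02]
yellow top z 125.2 centre 592.3 132.1 d 37.8 rel TCP -2.0 -0.2 -52.8
pos [594.2 132.3 177.9] t 21.5 shares [-0.0021  0.0012  0.1358] turn 0.0024 w 36.1 F [ 0.6 -0.3 -1.4]
```

View pics/s8.png

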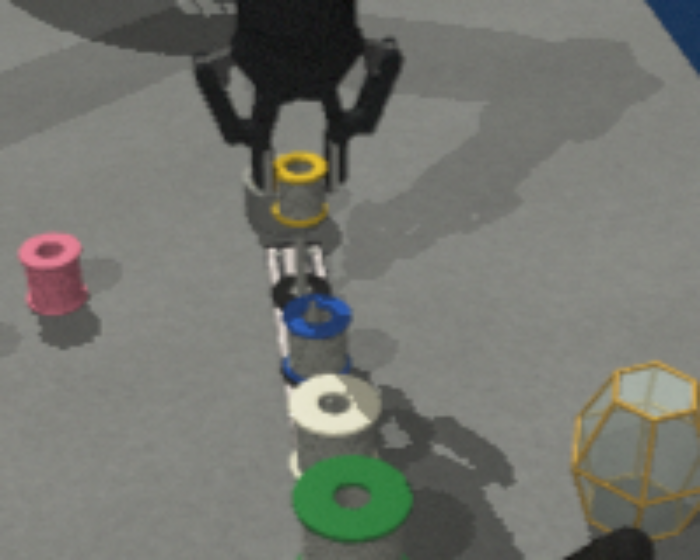

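Yellow hangs over the fourth pin. Lowering in two stages.

```bash
python3 -m crank '[[[-0.001,0.002,0.02],0,1],[[-0.001,0.002,0.05],0,1],[[-0.001,0.002,0.066],0,1],[[-0.001,0.002,0.066],0,1]]';python3 to.py 594.6 131.2 110;python3 -m crank '[[[0,0,0.02],0,1],[[0,0,0.04],0,1],[[0,0,0.055],0,1],[[0,0,0.06],0,1],[[0,0,0.06],0,1]]';python3 snap.py wCC;python3 held.py yellow 38 wCC; python3 to.py 594.6 131.2 110
```

```text
time_s: 21.88
tcp_pos: [595.2, 131.4, 144.3]
eef_rot: [[-0.007, 1.0, -0.004], [1.0, 0.007, -0.0], [-0.0, -0.004, -1.0]]
contact_force: [0.1, -0.8, -1.8]
grip_width: 35.9
pos [595.2 131.4 144.3] t 21.88 shares [-0.0004 -0.001   0.0685] turn 0.0022 w 35.9 F [ 0.1 -0.8 -1.8]
time_s: 22.3
tcp_pos: [596.2, 131.1, 115.1]
eef_rot: [[-0.006, 1.0, -0.002], [1.0, 0.006, -0.0], [-0.0, -0.002, -1.0]]
contact_force: [-0.8, 0.2, -1.1]
grip_width: 36.1
top tilt plane: [-4.0000e-03 -4.0000e-03  6.2985e+01]
yellow top z 63.6 centre 595.5 131.3 d 37.8 rel TCP -1.2 0.1 -52.2
pos [596.7 131.2 115.8] t 22.35 shares [-0.     -0.0042  0.0117] turn 0.002 w 36.1 F [-0.2 -0.4 -0.5]
```

View pics/wCC.png

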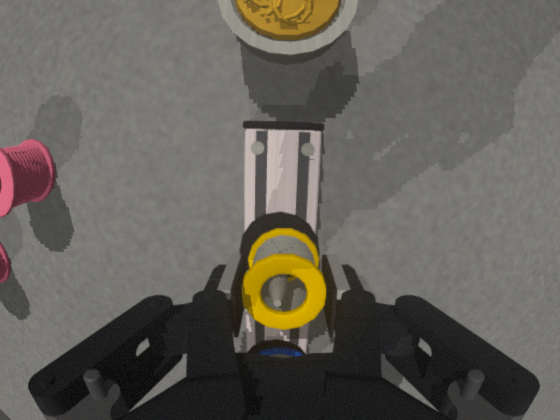

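Pin in the bore at (280,290), with about 3.5 mm to go. Lower, release, rise, back off.

```bash
python3 -m crank '[[[0,-0.002,0.004],0,1],[[0,-0.002,0.007],0,1],[[0,-0.002,0.007],0,1],[[0,-0.002,0.007],0,0.3],[[0,-0.002,0.007],0,0]]'; python3 -m crank '[[[0,0,0],0,0],[[0,0,0],0,0],[[0,0,-0.08],0,0],[[0,0,-0.16],0,0],[[0,0,-0.22],0,0]]'; python3 -m crank '[[[0,-0.08,-0.05],0,0],[[0,-0.16,-0.1],0,0],[[0,-0.24,-0.1],0,0],[[0,-0.3,-0.1],0,0],[[0,-0.3,-0.1],0,0]]'
python3 -m crank '[[[0,0,0],0,0],[[0,0,0],0,0],[[0,0,0],0,0]]'
python3 - <<'E'
from h import *
sp=np.array([(586.5,-143),(589,-53),(591.6,46.7),(593.8,131.6)])
ht=dict(green=62,white=52,blue=44,yellow=38)
for n in("top","side"):
  f=cam(n);P,u,v=cloud(f,np.ones(f["z_map"].shape,bool));z=f["z_map"]
  im=f["image"];o=(100,60,440,330) if n=="top" else (200,100,430,340)
  cv2.imwrite(f"pics/{n}9.png",cv2.resize(im[o[1]:o[3],o[0]:o[2]],None,fx=2.2,fy=2.2,interpolation=cv2.INTER_CUBIC)[:,:,::-1])
  M=np.zeros((420,560,3));M[v,u]=P
  for i,c in enumerate(ht):
    m=cmask(im,c)&(np.hypot(M[...,0]-sp[i,0],M[...,1]-sp[i,1])<45)&(M[...,2]>40)
    if m.sum()<20:print(n,c,"few",m.sum());continue
    q=M[m];zt=np.median(q[:,2]);k=abs(q[:,2]-zt)<4;q=q[k];(x,y),r=cv2.minEnclosingCircle(q[:,:2].astype(np.float32))
    A=np.linalg.lstsq(np.c_[q[:,:2]-q[:,:2].mean(0),np.ones(len(q))],q[:,2],rcond=None)[0]
    print(n,c,"top %.1f -> underside %.1f"%(zt,zt-ht[c]),"c %.1f %.1f d %.1f"%(x,y,2*r),"off spindle",(np.array([x,y])-sp[i]).round(1),"slopes",A[:2].round(3))
  L=(M[...,0]>700)&(M[...,1]>-130)&(M[...,1]<-40)&(M[...,2]>8)&(M[...,2]<110)
  if n=="top":print("lantern",M[L].min(0).round(),M[L].max(0).round())
E
python3 snap.py wDD
```

```text
time_s: 22.77
tcp_pos: [596.5, 131.3, 113.4]
eef_rot: [[-0.006, 1.0, 0.001], [1.0, 0.006, 0.0], [0.0, 0.001, -1.0]]
contact_force: [0.2, 0.7, 0.1]
grip_width: 58.9
time_s: 23.18
tcp_pos: [596.5, 131.3, 225.5]
eef_rot: [[-0.006, 1.0, 0.002], [1.0, 0.006, 0.0], [0.0, 0.002, -1.0]]
contact_force: [0.8, -0.4, 1.0]
grip_width: 85.3
time_s: 23.6
tcp_pos: [437.9, 130.0, 272.0]
eef_rot: [[-0.008, 1.0, -0.008], [1.0, 0.008, -0.001], [-0.001, -0.008, -1.0]]
contact_force: [-2.0, 0.7, -1.6]
grip_width: 85.3
time_s: 23.85
tcp_pos: [447.5, 130.4, 273.4]
eef_rot: [[-0.006, 1.0, 0.002], [1.0, 0.006, 0.0], [0.0, 0.002, -1.0]]
contact_force: [0.7, 0.3, -0.4]
grip_width: 85.3
top green top 84.1 -> underside 22.1 c 590.4 -141.3 d 65.1 off spindle [3.9 1.7] slopes [0.003 0.001]
top white top 74.4 -> underside 22.4 c 592.6 -51.4 d 55.0 off spindle [3.6 1.6] slopes [ 0.004 -0.004]
top blue top 66.1 -> underside 22.1 c 594.7 47.7 d 45.0 off spindle [3.1 1. ] slopes [0.008 0.017]
top yellow top 60.3 -> underside 22.3 c 597.2 132.1 d 37.5 off spindle [3.4 0.5] slopes [ 0.015 -0.002]
lantern [ 726. -130.   10.] [818. -50. 101.]
side green top 83.9 -> underside 21.9 c 587.3 -144.7 d 66.4 off spindle [ 0.8 -1.7] slopes [0.001 0.006]
side white top 73.9 -> underside 21.9 c 590.2 -53.8 d 56.6 off spindle [ 1.2 -0.8] slopes [-0.002 -0.   ]
side blue top 65.8 -> underside 21.8 c 592.8 45.2 d 47.6 off spindle [ 1.2 -1.5] slopes [ 0.004 -0.008]
side yellow top 60.0 -> underside 22.0 c 593.6 126.9 d 39.0 off spindle [-0.2 -4.7] slopes [ 0.02 -0.  ]
```

View pics/top9.png

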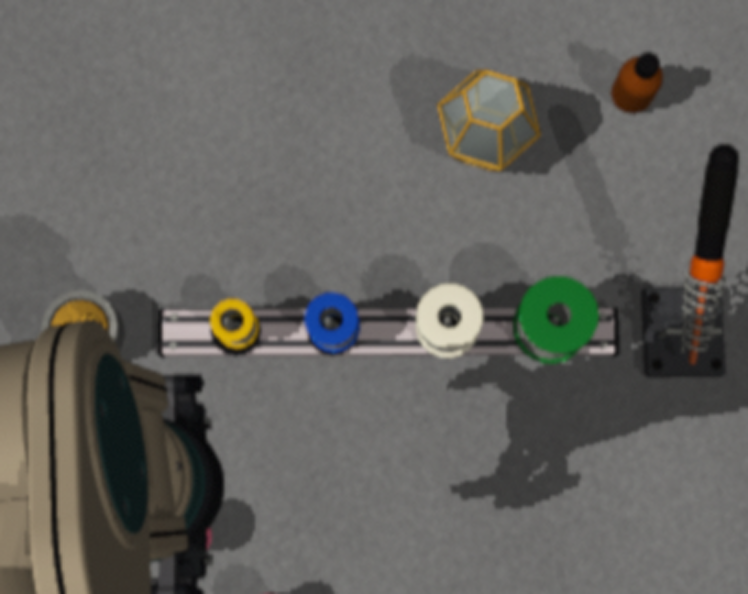

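View pics/side9.png

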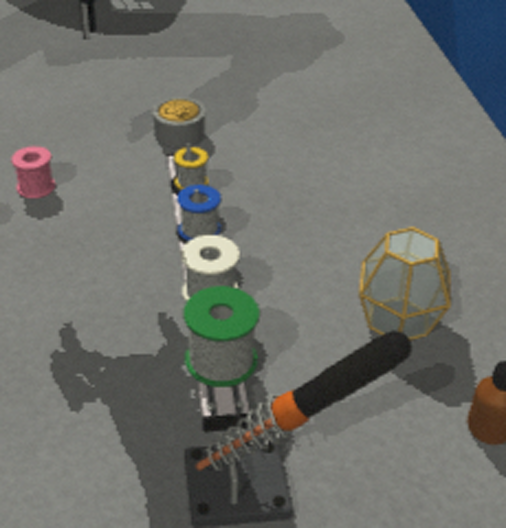

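All four are seated in the right order: underside about 22 mm, flat, each pin through its bore. The lantern is at the same pixels as at the start, and the arm is clear. Handing in.

```bash
python3 -c "
from station import bot
print(bot.job_done(), bot.sense()['time_s'])"
```

```text
the job is handed in; nothing more can be done
the job is handed in; nothing more can be done
```

I put the four reels on the spindles in order from the iron: green, white, blue, yellow. Then I backed the arm off clear of everything and handed in at about 24 s; no verdict was reported.

**Last checks that passed:**
- **Height:** both fixed cameras put every underside at 21.8–22.4 mm (seat face 22, limit 27).
- **Tilt:** the tops slope at most about 0.02 rad (limit 0.1).
- **Position:** every reel shows within about 5 mm of its spindle axis (limit 10), and each pin was seen inside its bore while lowering.
- **Lantern:** it is at the same pixels as at the start, and the forces I read stayed under about 9 N.

**Checks that disagreed:**
- **Reel centres:** the top and side cameras differ by 2–6 mm on where the reels are. I steered by the wrist camera, which agreed with itself to about 1 mm.
- **Reel heights:** triangulation from the wrist read 2–4 mm lower than the depth readings, so I used the depth.
- **White reel:** it seems to have slipped about 3 mm in the grip. I re-measured it before lowering and it seated normally.

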